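# Bridge the door-lock contacts, lock the retaining bar and power the test

### The arm

A 6-joint arm with a two-finger parallel gripper is mounted at the origin on the work surface. World frame = base frame: x ahead of the robot, y to its left, z up, the work surface at z = 0. Lengths are in m, angles in degrees, forces in N, time in s.
With the tool pointing down it reaches from about 0.3 to 0.75 m from the base axis. Payload 8.5 kg.
Tool frame: the origin (TCP) lies at the very end of the fingers, on their centre line; the grasp point (between the pads) lies 19 mm behind it; z points along the fingers, y is the line along which they close (so a half turn about z gives the same grasp; the last joint's range is limited). The gripper opens to 85 mm and grips with 20 to 120 N. Pads are 22 mm wide; open, the fingers measure 114 mm over their backs; the gripper's body (76 mm by 85 mm) begins 54 mm behind the grasp point. The pads swing forward as they close: fully open they stand 13 mm farther back than shut.
Start: joints at [-12.336, 21.807, 74.336, -0, 83.858, -12.336], TCP at [0.55, 0, 0.231] pointing down, gripper open.
Joint ranges: [-178.18, 178.18], [-50.72, 133.34], [12.68, 142.11], [-81.47, 261.47], [9.98, 163.14], [-165.26, 165.26]. Speed limits (degrees/s): [136.94, 136.94, 180, 180, 180, 180].

### API

Orientations are given as a 3x3 rotation matrix whose columns are the frame's x, y, z axes.
In Python, from rig import env, optics, spotter gives the robot as it stands.
- The arm moves only by the shell command python3 -m crank 'ROWS' [FORCE]. ROWS is JSON, one flat list of numbers, 5 for each row, row after row: the finger opening in cm, from 0 to 8.54, then the shift along the tool's x, y, z in cm, then the turn about the tool's z in rad. A call has exactly 8 rows; each row shifts and turns the commanded pose from where the row before left it, along the tool's axes as they then stand; what a row does not reach is not made up. A row lasts 1/12 s, in which the tool goes at most 41.7 mm and 7.16 degrees, less where a joint would pass 70% of its speed; a pose out of reach is approached as far as the arm can. A call is refused whole if a number of a shift passes 4.17 or a number of a turn 0.125, either way. A call with a gripper value outside its range is refused whole. The fingers move at their own pace and stop on an object; FORCE is the grip in N (left out, the last holds). Time passes only in rows, so rows that do not move let the fingers close, or fill a call up. It gives the time, the measured TCP pose, the force, the opening and the grip force at its end, in the units of the state.
- env.observe(): the state, without advancing time (a new reading comes with each control period).
- optics.get_image(name): name is "scene" or "side" or "wrist"; returns a dict with "color" (384x512x3 uint8, red, green, blue), "intrinsics" (3x3 intrinsics, pixels), "distortion" ([k1, k2, p1, p2, k3] as OpenCV has them; the pictures are not rectified), "pose" (4x4, takes a point from camera to world coordinates). Camera axes: x right, y up, looking along -z (the intrinsics and any distortion apply to the point x, -y, -z); pixel columns grow to the right and rows downward; lengths in m; the calibration is good to about 2 mm. A picture is of the moment at which its call begins. There is no depth.
- env.close_job(): hands the job in; it is judged then, once.
Trained networks look in a picture, given as the dict that the camera call returned (one of the last four; its "shot" number tells which), for a name from the list of things; names that differ only in an ending like _2 or _b are one class to them, and where a whole thing is asked for, a point or a joint stands for the part that bears it (a point fixed in the world has none). Each returns a list of dicts, best first, with "score" (0 to 1); they miss things now and then, are a little off and sometimes report something else, mostly with a low value. They report only what shows in the picture. A call takes as long as a camera call. They do not tell look-alikes from the thing itself.
- spotter.look_for(picture, query): "at" ([column, row] as shares, 0 to 1, of the picture: columns of its width, rows of its height, amid what is visible of it).
The state is a dict: "time_s": time; "q": joint angles; "qvel": joint speeds; "joint_efforts": joint torques, N m; "position": TCP position; "tool_rot": TCP orientation; "ft_force": force on the tool from outside, world axes, zero at the start; "wrist_torque": the same for the moment, N m; "grip_width": finger opening in m; "gripper_force": force on a finger pad.
Only numpy, scipy, OpenCV 4.12 (cv2) and the standard library are available. Lean on these libraries where they do the work, as an engineer would, in place of code of your own. Each camera call takes 0.05 s, during which the arm holds its last target. There are 200 camera calls.

### The job

Set up the door-lock contact test: sort the copper bridges by their end tags, laying each one with a round tag flat across both white ceramic contact blocks in a slot of its own (any slot), roughly centred, and each one with a crosswise T-shaped tag flat in the steel reject tray. When all are sorted, lay the steel retaining bar centrally on the two saddle posts across the bridges with its grip tab up, then push the blue latch carriage fully home over its end, and last switch the red rocker fully on. Leave the other things on the table alone.

Things in the scene. Friction and masses are not known exactly. Their poses are not given: they have to be found in the camera images.
- fixture: contact fixture fixed to the table, aluminium base 170 (x) x 250 (y) x 8 mm; origin on the table under its centre, z up. Two white ceramic contact blocks along its y with three slots for bridges, 52 mm apart; two dark steel saddle posts at y = -104 and +104 mm for the retaining bar; on the -y side a blue latch carriage that runs along x at y = -131 mm
- slot1 (a point): right (fixture -y) slot (26 mm wide) for a bridge: mid-way between the two ceramic blocks, at seat height, 30 mm above the table; a bridge lies along the fixture's x, its point 6 mm above this. Block centres 44 mm before and behind (each 14 mm thick); teeth 8 mm high between slots
- slot2 (a point): middle slot (26 mm wide) for a bridge: mid-way between the two ceramic blocks, at seat height, 30 mm above the table; a bridge lies along the fixture's x, its point 6 mm above this. Block centres 44 mm before and behind (each 14 mm thick); teeth 8 mm high between slots
- slot3 (a point): left (fixture +y) slot (26 mm wide) for a bridge: mid-way between the two ceramic blocks, at seat height, 30 mm above the table; a bridge lies along the fixture's x, its point 6 mm above this. Block centres 44 mm before and behind (each 14 mm thick); teeth 8 mm high between slots
- saddle_right (a point): right (fixture -y) saddle post: middle of the seat for the retaining bar, 50 mm above the table; seat 26 mm wide along the fixture's x between cheeks 10 mm high, 20 mm long along y
- saddle_left (a point): left (fixture +y) saddle post: middle of the seat for the retaining bar, 50 mm above the table; seat 26 mm wide along the fixture's x between cheeks 10 mm high, 20 mm long along y
- carriage (a joint): blue latch carriage, travel in m along the fixture's +x: 0 = fully back (towards the robot), 0.055 = fully home against its stop, hook nose over the end of the laid retaining bar. Starts within 0.015 of 0. Rubs with about 2 N, stays where it is left
- carriage_back (a point): middle of the carriage's flat rear face (it faces the fixture's -x), 48 mm above the table, moves with the carriage; the face is 28 mm wide and reaches from 8 to 76 mm above the table. Push it here along the fixture's +x. Its hook nose, the top 10 mm, reaches 51 mm ahead of this face; pushed back there, it unlocks
- retainer_grip (a point): steel retaining bar 268 (own x) x 20 x 12 mm with an upright grip tab on top of its middle: 46 (x) x 12 (y) x 24 mm high. Point: centre of the tab, 24 mm above the bar's underside; 74 mm above the table when laid on the posts along the fixture's y, over the fixture's centre. 0.28 to 0.45 kg. Starts flat on the table between robot and fixture. Either end may go either way
- reject_tray: shallow open steel tray fixed to the table, outside 200 (x) x 150 (y) x 22 mm, walls 4 mm, floor about 5 mm thick; origin at the centre of its underside
- rocker (a joint): red rocker switch on the grey control panel, rad: 0 = off, 0.44 = fully on. Starts within 0.03 of 0; stays where it is left
- rocker_press (a point): point on top of the raised half of the 50 x 26 mm rocker, 18 mm from its pivot (own x points from pivot to here, own y along the pivot; tilts with the rocker), about 72 mm above the table when off. Press straight down here: about 3 N, about 8 mm to fully on. Panel 90 x 130 x 50 mm
- good1_mid (a point): good bridge: copper bar 140 x 18 x 12 mm (own x along it, z through the 12 mm) with a ROUND disc tag at its own +x end (32 mm across, 5 mm thick at mid-thickness, tag end 92 mm from this point). Point: centre of the straight bar, half-way up. Either face, either end may be used. 0.10 to 0.18 kg. Absent in some starts. Starts flat on the table left of the fixture, roughly along x
- good2_mid (a point): good bridge: copper bar 140 x 18 x 12 mm (own x along it, z through the 12 mm) with a ROUND disc tag at its own +x end (32 mm across, 5 mm thick at mid-thickness, tag end 92 mm from this point). Point: centre of the straight bar, half-way up. Either face, either end may be used. 0.10 to 0.18 kg. Absent in some starts. Starts flat on the table left of the fixture, roughly along x
- good3_mid (a point): good bridge: copper bar 140 x 18 x 12 mm (own x along it, z through the 12 mm) with a ROUND disc tag at its own +x end (32 mm across, 5 mm thick at mid-thickness, tag end 92 mm from this point). Point: centre of the straight bar, half-way up. Either face, either end may be used. 0.10 to 0.18 kg. Absent in some starts. Starts flat on the table left of the fixture, roughly along x
- reject1_mid (a point): reject bridge: copper bar 140 x 18 x 12 mm (own x along it, z through the 12 mm) with a straight CROSSWISE tag, a T, at its own +x end (44 mm across the bar, 10 along it, 5 thick, tag end 75 mm from this point). Point: centre of the straight bar, half-way up. 0.10 to 0.18 kg. Absent in some starts. Starts among the good ones
- reject2_mid (a point): reject bridge: copper bar 140 x 18 x 12 mm (own x along it, z through the 12 mm) with a straight CROSSWISE tag, a T, at its own +x end (44 mm across the bar, 10 along it, 5 thick, tag end 75 mm from this point). Point: centre of the straight bar, half-way up. 0.10 to 0.18 kg. Absent in some starts. Starts among the good ones
- spare_block: bystander: spare white ceramic block, 50 x 30 x 28 mm, loose, may lie among the copper bars; origin at its underside
- release_rod: bystander: steel release rod 170 mm long, loose, on the right side of the table; origin at its underside
- lock_hook: bystander: chrome-plated steel locking hook, 90 mm long, loose, beyond the fixture; origin at its underside
- screwdriver: bystander: screwdriver, loose, on the left side; origin at its underside
- spray_can: bystander: upright can, 52 mm across, 150 mm tall, loose, on the left side; origin at its underside
- wrench: bystander: wrench, loose, beyond the fixture; origin at its underside
- gauge_block: bystander: small steel gauge block 60 x 20 x 9 mm, loose, at the far right of the fixture; origin at its underside
Things that resemble listed ones, but are neither listed nor needed, are in the scene too. Leave any purple look-alike of the part that bears good1_mid alone.

How it is judged (in metres and radians):
On the way, in this order (a step that is already met when the one before it is completed fails the run):
1. all round-tagged bridges lie across both ceramic blocks in slots and all T-tagged ones lie in the reject tray (x of good1_mid in the frame of fixture between -0.009 and 0.009 m and z of good1_mid in the frame of fixture between 0.032 and 0.0395 m and angle between the z axis of each of good1_mid, good2_mid, good3_mid and the z axis of fixture, either way round below 0.12 rad and angle between the x axis of each of good1_mid, good2_mid, good3_mid and the x axis of fixture, either way round below 0.12 rad and (y of good1_mid in the frame of fixture between -0.059 and -0.045 m or y of good1_mid in the frame of fixture between -0.007 and 0.007 m or y of good1_mid in the frame of fixture between 0.045 and 0.059 m) and x of good2_mid in the frame of fixture between -0.009 and 0.009 m and z of good2_mid in the frame of fixture between 0.032 and 0.0395 m and (y of good2_mid in the frame of fixture between -0.059 and -0.045 m or y of good2_mid in the frame of fixture between -0.007 and 0.007 m or y of good2_mid in the frame of fixture between 0.045 and 0.059 m) and x of good3_mid in the frame of fixture between -0.009 and 0.009 m and z of good3_mid in the frame of fixture between 0.032 and 0.0395 m and (y of good3_mid in the frame of fixture between -0.059 and -0.045 m or y of good3_mid in the frame of fixture between -0.007 and 0.007 m or y of good3_mid in the frame of fixture between 0.045 and 0.059 m) and x of reject1_mid in the frame of reject_tray between -0.095 and 0.095 m and y of reject1_mid in the frame of reject_tray between -0.07 and 0.07 m and z of reject1_mid in the frame of reject_tray between 0 and 0.022 m and angle between the z axis of each of reject1_mid, reject2_mid and the z axis of reject_tray, either way round below 0.15 rad and x of reject2_mid in the frame of reject_tray between -0.095 and 0.095 m and y of reject2_mid in the frame of reject_tray between -0.07 and 0.07 m and z of reject2_mid in the frame of reject_tray between 0 and 0.022 m), for 0.2 s.
2. the retaining bar lies on both saddle posts, tab up (x of retainer_grip in the frame of fixture between -0.006 and 0.006 m and y of retainer_grip in the frame of fixture between -0.013 and 0.013 m and z of retainer_grip in the frame of fixture between 0.07 and 0.0775 m and angle between the x axis of retainer_grip and the y axis of fixture, either way round below 0.08 rad and angle between retainer_grip's own z axis and vertical below 0.1 rad), for 0.2 s.
3. the latch carriage is fully home (value of joint carriage above 0.049 m), for 0.2 s.
4. the rocker is fully on (value of joint rocker above 0.36 rad), for 0.2 s.
At the end, for the whole second after the job is handed in: Round-tag bridges level in slots across both blocks (9 mm along, 7 mm across), T-tag ones flat in the tray, retaining bar level in both saddles, tab up (6 mm across, 13 mm along), carriage over 49 of 55 mm, rocker over 0.36 of 0.44 rad (all of step 1 and all of step 2 and value of joint carriage above 0.049 m and value of joint rocker above 0.36 rad); the robot touches nothing.
It fails at once if a bystander on the table is shoved more than 30 mm (distance of any of spare_block, release_rod, lock_hook, screwdriver, spray_can, wrench, gauge_block from where it was at the start of the episode above 0.03 m).
Of good1, good2, good3, reject1, reject2 only 3 to 5 are there at a start; the rules pass over those that are not, and their reading is None.
At some moment in a run one of good1, good2, good3, reject1, reject2, retainer may be knocked a few centimetres aside while the robot is not near it.
Once in a run the grip may slacken for a moment while it holds something.
It also fails if it takes over 210 s, if anything falls off the work surface, if the arm or the gripper's body presses on something with over 40 N, if the wrist force passes 120 N, or if a joint passes its speed limit or range.

## Working session

There is one attempt and no reset: what is moved stays moved. The work goes in short steps, Python scripts to look and compute and a shell command to move; the robot and the scene stay as the last step left them, time stands still between calls to the robot, and variables do not carry over. Pictures are saved under pics/ and viewed, at most 14 in all, crops included, and the job is handed in when it is done.

```bash
ls; mkdir -p pics
cat > h.py <<'E'
import numpy as np, cv2
from rig import env, optics, spotter
def ray(p,uv):
    K=np.array(p["intrinsics"],float);d=np.array(p["distortion"],float)
    n=cv2.undistortPoints(np.array([[uv]],float),K,d)[0,0]
    T=np.array(p["pose"]);return T[:3,3],T[:3,:3]@np.array([n[0],-n[1],-1.])
def onz(p,uv,z):
    o,d=ray(p,uv);return o+d*(z-o[2])/d[2]
def proj(p,X):
    T=np.array(p["pose"]);c=(np.array(X,float).reshape(-1,3)-T[:3,3])@T[:3,:3]
    c=c*[1,-1,-1]
    return cv2.projectPoints(c,np.zeros(3),np.zeros(3),np.array(p["intrinsics"],float),np.array(p["distortion"],float))[0][:,0]
def find(p,q,n=5):
    return [(round(r["score"],2),np.array(r["at"])*[512,384]) for r in spotter.look_for(p,q)[:n]]
def save(p,name,crop=None,s=1):
    im=p["color"][:,:,::-1]
    if crop: im=im[crop[1]:crop[3],crop[0]:crop[2]]
    cv2.imwrite("pics/"+name,cv2.resize(im,None,fx=s,fy=s,interpolation=cv2.INTER_CUBIC))
E
cat > a.py <<'E'
from h import *
np.set_printoptions(precision=3,suppress=True)
a=optics.get_image("scene");b=optics.get_image("side")
save(a,"scene.png",s=1.55);save(b,"side.png",s=1.55)
for p,nm in((a,"scene"),(b,"side")):
    print(nm,np.array(p["pose"])[:3,3])
    for q,z in(("fixture",0.01),("slot1",.03),("slot2",.03),("slot3",.03),("saddle_right",.05),("saddle_left",.05),("carriage_back",.048),("retainer_grip",.024),("reject_tray",.005),("rocker_press",.072),("good1_mid",.006),("reject1_mid",.006),("spare_block",.014)):
        print(q,[(s,uv.round(0),onz(p,uv,z)[:2]) for s,uv in find(p,q,6) if s>.2])
E
python3 a.py
```

```text
pics
scene [1.247 0.633 1.065]
fixture [(0.74, array([232., 221.]), array([0.626, 0.001]))]
slot1 [(0.58, array([233., 224.]), array([0.645, 0.024]))]
slot2 [(0.58, array([233., 224.]), array([0.645, 0.024]))]
slot3 [(0.58, array([233., 224.]), array([0.645, 0.024]))]
saddle_right [(0.62, array([234., 223.]), array([0.653, 0.034])), (0.48, array([227., 283.]), array([0.812, 0.157]))]
saddle_left [(0.9, array([234., 224.]), array([0.654, 0.038]))]
carriage_back [(0.57, array([226., 178.]), array([ 0.533, -0.112]))]
retainer_grip [(0.58, array([267., 184.]), array([ 0.447, -0.013])), (0.53, array([233., 222.]), array([0.636, 0.015]))]
reject_tray [(0.8, array([203., 138.]), array([ 0.403, -0.352]))]
rocker_press [(0.6, array([166., 157.]), array([ 0.606, -0.31 ]))]
good1_mid [(0.68, array([399., 207.]), array([0.235, 0.358])), (0.67, array([291., 266.]), array([0.635, 0.235])), (0.24, array([232., 220.]), array([ 0.62 , -0.005]))]
reject1_mid [(0.66, array([373., 254.]), array([0.449, 0.387]))]
spare_block [(0.63, array([330., 218.]), array([0.425, 0.219]))]
side [0.235 0.891 0.694]
fi
[... 391 characters left out ...]
]), array([0.44 , 0.349]))]
carriage_back [(0.55, array([261., 176.]), array([ 0.549, -0.127]))]
retainer_grip [(0.93, array([279., 214.]), array([0.44 , 0.034])), (0.57, array([199., 249.]), array([0.612, 0.249])), (0.53, array([261., 178.]), array([ 0.555, -0.154]))]
reject_tray [(0.91, array([313., 165.]), array([ 0.396, -0.331]))]
rocker_press [(0.5, array([259., 149.]), array([ 0.6  , -0.284]))]
good1_mid [(0.75, array([240., 307.]), array([0.445, 0.386])), (0.67, array([197., 247.]), array([0.632, 0.225]))]
reject1_mid [(0.56, array([239., 308.]), array([0.448, 0.388]))]
spare_block [(0.62, array([248., 284.]), array([0.446, 0.321])), (0.58, array([262., 256.]), array([0.442, 0.215]))]
```

View pics/scene.png

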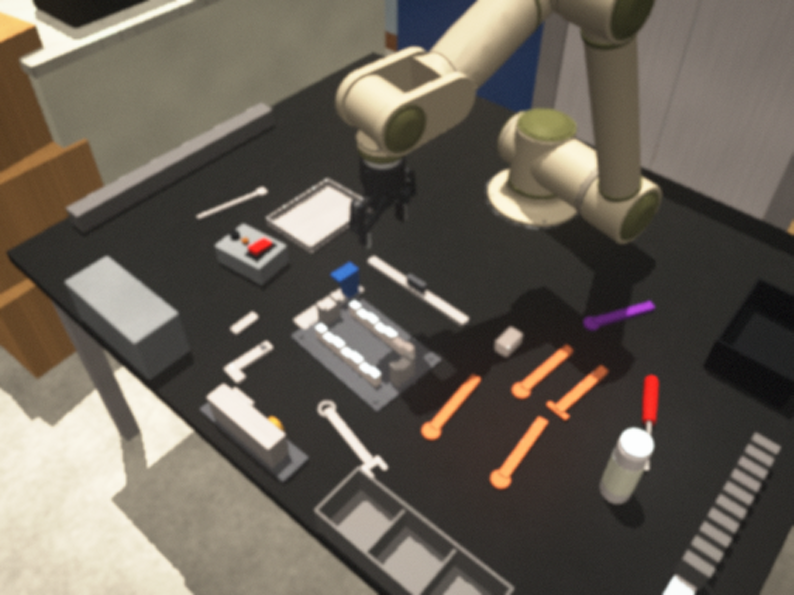

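View pics/side.png

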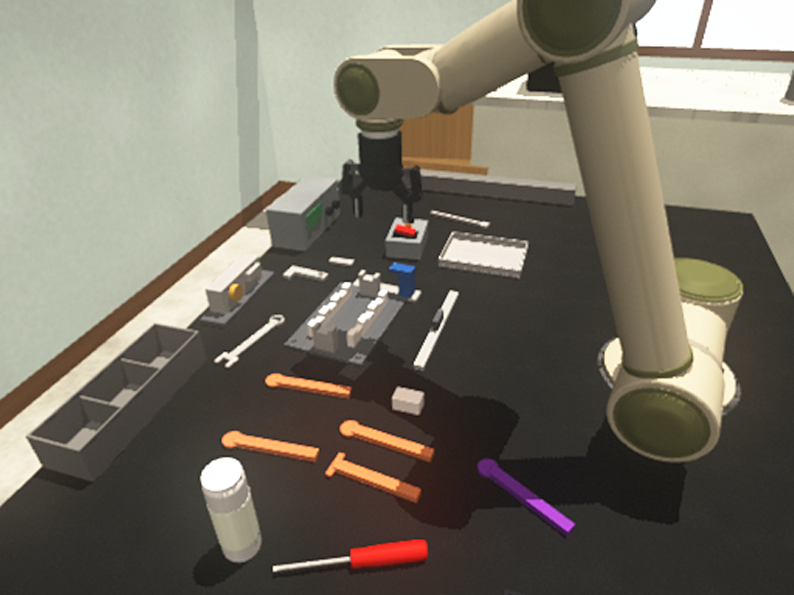

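The scene shows three round-tag bridges at (435,405), (545,370) and (520,450), and one T-tag bridge at (580,390). The purple look-alike is at (620,315), the retainer at (418,290), the tray at (320,213) and the rocker at (258,248). Next I'll measure with the wrist camera.

```bash
cat > b.py <<'E'
from h import *
np.set_printoptions(precision=4,suppress=True)
def bars(p,z=.010,amin=60):
    hsv=cv2.cvtColor(p["color"],cv2.COLOR_RGB2HSV)
    m=cv2.inRange(hsv,(4,90,60),(22,255,255))
    n,l,st,c=cv2.connectedComponentsWithStats(m)
    out=[]
    for i in range(1,n):
        if st[i,4]<amin: continue
        ys,xs=np.nonzero(l==i)
        W=np.array([onz(p,(x,y),z)[:2] for x,y in zip(xs,ys)])
        (cx,cy),_,_=cv2.minAreaRect(W.astype(np.float32)*1000)
        mu=W.mean(0);u=np.linalg.svd(W-mu,full_matrices=False)[2][0]
        t=(W-mu)@u; s=(W-mu)@[-u[1],u[0]]
        # tag end = wider end
        L=np.percentile(t,[.5,99.5]); wid=lambda a,b:np.ptp(np.percentile(s[(t>=a)&(t<=b)],[2,98]))
        w0,w1=wid(L[0],L[0]+.03),wid(L[1]-.03,L[1])
        if w0>w1:u=-u;t=-t;s=-s;L=-L[::-1]
        # bar axis from the untagged 110 mm
        k=(t>L[0]+.008)&(t<L[0]+.105)
        f=np.polyfit(t[k],s[k],1)
        n_=np.array([-u[1],u[0]]);d=u+f[0]*n_;d/=np.linalg.norm(d)
        tt=L[0]+.07;mid=mu+u*tt+n_*np.polyval(f,tt)
        out.append((mid,np.degrees(np.arctan2(d[1],d[0])),np.ptp(L),max(w0,w1),min(xs),max(xs),min(ys),max(ys)))
        print("mid",mid,"dir %.1f len %.3f wid %.3f box"%out[-1][1:4],out[-1][4:])
    return out
E
cat > c.py <<'E'
from b import *
for n in("scene","side","wrist"):
    p=optics.get_image(n);print(n);bars(p)
save(p,"w1.png",s=1.5);print(np.array(p["pose"]));s=env.observe();print(s["position"],s["tool_rot"])
E
python3 c.py
```

```text
scene
mid [ 0.3774 -1.8633] dir 81.5 len 1.681 wid 0.091 box (np.int64(0), np.int64(66), np.int64(8), np.int64(243))
mid [-0.3618 -0.7851] dir 44.0 len 0.122 wid 0.028 box (np.int64(249), np.int64(255), np.int64(21), np.int64(32))
mid [0.4334 0.3111] dir -6.2 len 0.173 wid 0.040 box (np.int64(329), np.int64(370), np.int64(222), np.int64(258))
mid [0.4339 0.3878] dir -7.1 len 0.157 wid 0.051 box (np.int64(351), np.int64(392), np.int64(235), np.int64(272))
mid [0.6092 0.2265] dir 3.3 len 0.173 wid 0.040 box (np.int64(271), np.int64(311), np.int64(241), np.int64(284))
mid [0.6069 0.3737] dir 3.9 len 0.172 wid 0.039 box (np.int64(315), np.int64(354), np.int64(267), np.int64(316))
side
mid [-0.1727 -3.1864] dir -116.3 len 0.333 wid 0.062 box (np.int64(412), np.int64(433), np.int64(30), np.int64(35))
mid [ 0.7197 -1.6212] dir 91.1 len 0.838 wid 0.174 box (np.int64(257), np.int64(314), np.int64(66), np.int64(112))
mid [1.1035 0.3898] dir -83.5 len 1.083 wid 0.051 box (np.int64(0), np.int64(190), np.int64(117), np.int64(276))
mid [0.8995 0.0227] dir 120.2 len 0.070 wid 0.026 box (np.int64(147), np.int64(156), np.int64(183), np.int64(193))
mid [0.6115 0.2328] dir 2.9 len 0.163 wid 0.038 box (np.int64(171), np.int64(227), np.int64(240), np.int64(257))
mid [0.4156 0.397 ] dir -64.7 len 0.216 wid 0.074 box (np.int64(207), np.int64(280), np.int64(271), np.int64(346))
mid [0.6084 0.379 ] dir 3.5 len 0.165 wid 0.035 box (np.int64(143), np.int64(206), np.int64(278), np.int64(298))
wrist
[[ 1.     -0.0001  0.0001  0.5494]
 [ 0.0001  0.9641  0.2654  0.068 ]
 [-0.0002 -0.2654  0.9641  0.3738]
 [ 0.      0.      0.      1.    ]]
[0.55   0.     0.2313] [[-0.  1.  0.]
 [ 1.  0.  0.]
 [ 0.  0. -1.]]
```

View pics/w1.png

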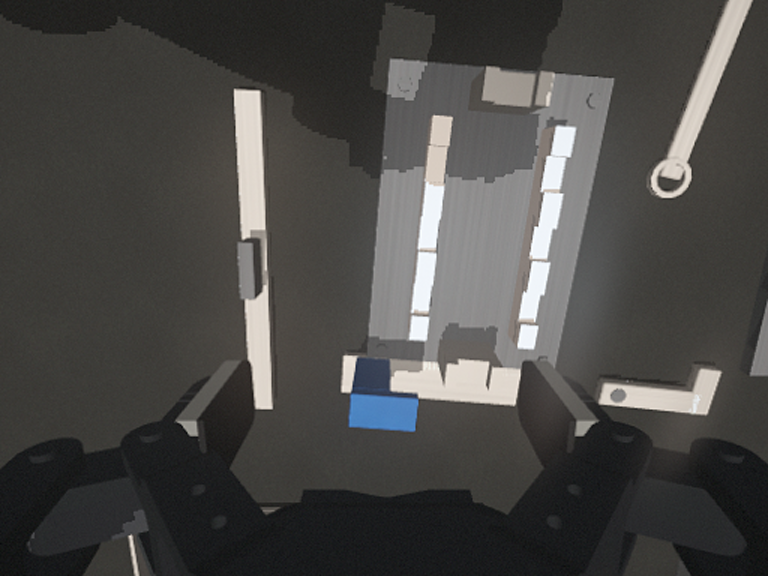

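The wrist view has the retainer at (253,250) with its tab at (249,268). The plate's top corners are (388,59) and (614,77), the blue carriage is at (384,395), and the ceramic rows are at x≈430 and x≈545. Next I'll compute the fixture pose.

```bash
cat > d.py <<'E'
from h import *
np.set_printoptions(precision=4,suppress=True)
p=optics.get_image("wrist")
w=lambda x,y,z:onz(p,((x)/1.5,(y)/1.5),z)[:2]
TL,TR,LB,RB=w(388,59,.008),w(614,77,.008),w(369,340,.008),w(559,352,.008)
print("plate",TL,TR,LB,RB,np.linalg.norm(TL-TR))
for a,b in((TL,TR),): print("x dir deg",np.degrees(np.arctan2(*(b-a)[::-1])))
for a,b in((LB,TL),(RB,TR)): print("y dir -90",np.degrees(np.arctan2(*(b-a)[::-1]))-90)
# block tops (teeth at 38mm): row centres outer ends
print("blocks top ends", w(442,116,.038),w(563,127,.038),w(419,340,.038),w(527,349,.038))
print("retainer ends",w(248,89,.012),w(263.5,408.5,.012), "tab top", w(246,241,.036),w(249,298,.036),w(262,298,.036))
c=(w(248,89,.012)+w(263.5,408.5,.012))/2;print(c)
# carriage top z=.076
print("carriage top", w(353,393,.076),w(350,428,.076),w(417,430,.076),w(415,395,.076))
E
python3 d.py
```

```text
plate [0.5509 0.1463] [0.7202 0.1334] [ 0.5344 -0.0777] [ 0.7027 -0.089 ] 0.16978400275473496
x dir deg -4.342557095352441
y dir -90 -4.202765064024277
y dir -90 -4.493458525643419
blocks top ends [0.589  0.1036] [0.6749 0.096 ] [ 0.5761 -0.0658] [ 0.664  -0.0735]
retainer ends [0.4462 0.1249] [ 0.438  -0.1427] tab top [0.4424 0.0145] [ 0.4409 -0.031 ] [ 0.4512 -0.031 ]
[ 0.4421 -0.0089]
carriage top [ 0.5249 -0.0927] [ 0.5221 -0.1221] [ 0.573  -0.1238] [ 0.571  -0.0944]
```

```bash
python3 -m crank '[5,3.9,-1.25,0,0, 5,3.9,-1.25,0,0, 5,3.9,-1.25,0,0, 5,3.9,-1.25,0,0, 5,3.9,-1.25,0,0, 5,3.9,-1.25,0,0, 5,3.9,-1.25,0,0, 5,3.9,-1.25,0,0]' 60
python3 -m crank '[5,0,0,0,0.12, 5,0,0,0,0.12, 5,0,0,0,0.12, 5,0,0,0,0.12, 5,0,0,0,0.12, 5,0,0,0,0.12, 5,0,0,0,0.12, 5,0,0,0,0.12]'
python3 -m crank '[5,0,0,0,0.12, 5,0,0,0,0.12, 5,0,0,0,0.12, 5,0,0,0,0.12, 5,0,0,0,0.12, 5,0,0,0,0.11, 5,0,0,0,0, 5,0,0,0,0]'
cat > e.py <<'E'
import sys
from b import *
p=optics.get_image("wrist");bars(p,.012,200)
if len(sys.argv)>1: save(p,sys.argv[1],s=1.5)
s=env.observe();R=np.array(s["tool_rot"]);print(s["position"],"toolx %.1f"%np.degrees(np.arctan2(R[1,0],R[0,0])),"t",s["time_s"])
E
python3 e.py w2.png
```

```text
time_s: 2.27
position: [0.449, 0.3138, 0.2315]
tool_rot: [[0.0, 1.0, 0.0], [1.0, -0.0, 0.0], [0.0, 0.0, -1.0]]
ft_force: [0.6, -0.1, 0.7]
grip_width: 0.0501
gripper_force: 0.0
time_s: 2.93
position: [0.45, 0.312, 0.2313]
tool_rot: [[0.823, 0.569, -0.0], [0.569, -0.823, -0.0], [-0.0, -0.0, -1.0]]
ft_force: [0.2, 0.2, -0.0]
grip_width: 0.0501
gripper_force: 0.0
time_s: 3.6
position: [0.45, 0.312, 0.2313]
tool_rot: [[0.995, -0.096, 0.0], [-0.096, -0.995, -0.0], [0.0, -0.0, -1.0]]
ft_force: [-1.1, 0.1, 0.1]
grip_width: 0.0501
gripper_force: 0.0
mid [0.5681 0.3794] dir 173.5 len 0.123 wid 0.033 box (np.int64(164), np.int64(208), np.int64(0), np.int64(120))
mid [0.5546 0.2273] dir -176.3 len 0.082 wid 0.023 box (np.int64(308), np.int64(334), np.int64(0), np.int64(82))
mid [0.4376 0.314 ] dir -6.2 len 0.160 wid 0.031 box (np.int64(242), np.int64(276), np.int64(101), np.int64(230))
mid [0.4355 0.3725] dir -2.6 len 0.146 wid 0.064 box (np.int64(178), np.int64(244), np.int64(121), np.int64(240))
[0.45   0.312  0.2313] toolx -5.5 t 3.65
```

View pics/w2.png

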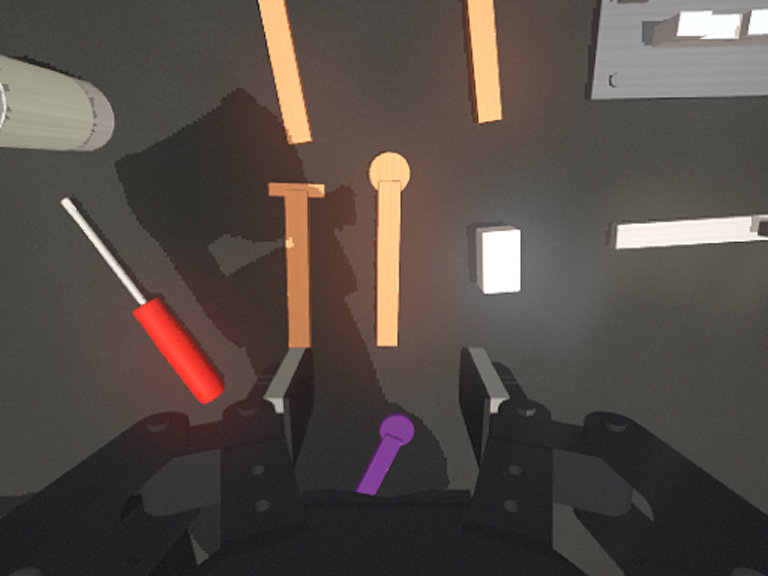

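The wrist view has bar A at (388,260) with its disc at (390,172), the T-bar at (298,270), the spare block at (500,260), and bars C and D above. Next I'll measure A and T by clicked points.

```bash
cat > f.py <<'E'
from h import *
np.set_printoptions(precision=4,suppress=True)
p=optics.get_image("wrist")
w=lambda x,y,z:onz(p,(x/1.5,y/1.5),z)[:2]
for n,a,b,L in(("A",w(387.5,346,.012),w(389.5,152,.0085),.092),("T",w(300,347,.012),w(296.5,184,.0085),.075)):
    d=(b-a)/np.linalg.norm(b-a);print(n,a,b,np.linalg.norm(b-a),"mid",a+.07*d,b-L*d,np.degrees(np.arctan2(d[1],d[0])))
E
python3 f.py
```

```text
A [0.3666 0.3196] [0.5281 0.3027] 0.16233499509796653 mid [0.4363 0.3124] [0.4366 0.3123] -5.980963229731561
T [0.373  0.3961] [0.5109 0.3791] 0.13890333429651425 mid [0.4425 0.3875] [0.4364 0.3883] -7.0437027342238006
```

```bash
python3 -m crank '[4,-0.3,0.1,3.8,0, 4,-0.3,0,3.8,0, 4,-0.3,0,3.8,0, 4,-0.3,0,3.8,0, 4,-0.15,0,3.8,0, 4,0,0,2.6,0, 4,0,0,1.0,0, 4,0,0,0,0]' 60
python3 -m crank '[1,0,0,0,0, 1,0,0,0,0, 1,0,0,0,0, 1,0,0,0,0, 1,0,0,0,0, 1,0,0,0,0, 1,0,0,0,0, 1,0,0,0,0]' 60
python3 -m crank '[1,0,0,-2,0, 1,0,0,-4,0, 1,0,0,-4,0, 1,0,0,-3,0, 1,0,0,0,0, 1,0,0,0,0, 1,0,0,0,0, 1,0,0,0,0]' 60
```

```text
time_s: 4.37
position: [0.4357, 0.312, 0.0036]
tool_rot: [[0.995, -0.098, -0.004], [-0.098, -0.995, -0.002], [-0.003, 0.002, -1.0]]
ft_force: [-0.1, -1.4, -0.3]
grip_width: 0.0399
gripper_force: 0.0
time_s: 5.03
position: [0.4375, 0.3128, 0.0073]
tool_rot: [[0.995, -0.099, 0.004], [-0.099, -0.995, 0.002], [0.004, -0.002, -1.0]]
ft_force: [0.0, -0.2, 8.3]
grip_width: 0.0154
gripper_force: 59.4
time_s: 5.7
position: [0.4357, 0.312, 0.1341]
tool_rot: [[0.995, -0.099, -0.003], [-0.099, -0.995, -0.001], [-0.002, 0.001, -1.0]]
ft_force: [-0.6, 0.5, -1.3]
grip_width: 0.0157
gripper_force: 59.0
```

```bash
python3 -m crank '[1,1.83,2.74,0,0, 1,1.83,2.74,0,0, 1,1.83,2.74,0,0, 1,1.83,2.74,0,0, 1,1.83,2.74,0,0, 1,1.83,2.74,0,0, 1,1.83,2.74,0,0, 1,1.83,2.74,0,0]'
python3 -m crank '[1,1.83,2.74,0,0, 1,1.83,2.74,0,0, 1,1.83,2.74,0,0, 1,1.83,2.74,0,0, 1,0,0,2,-0.024, 1,0,0,2,0, 1,0,0,1,0, 1,0,0,0,0]'
python3 e.py w3.png
```

```text
time_s: 6.37
position: [0.5604, 0.0781, 0.1338]
tool_rot: [[0.995, -0.099, -0.003], [-0.099, -0.995, 0.0], [-0.003, 0.0, -1.0]]
ft_force: [0.5, 1.0, -1.4]
grip_width: 0.0154
gripper_force: 59.1
time_s: 7.03
position: [0.6207, -0.0362, 0.0818]
tool_rot: [[0.997, -0.075, -0.007], [-0.075, -0.997, 0.002], [-0.007, -0.001, -1.0]]
ft_force: [-1.0, 0.3, -1.8]
grip_width: 0.0159
gripper_force: 59.1
mid [ 0.5797 -0.0328] dir -5.0 len 0.213 wid 0.054 box (np.int64(205), np.int64(302), np.int64(52), np.int64(331))
[ 0.6216 -0.0362  0.0837] toolx -4.3 t 7.0833
```

View pics/w3.png

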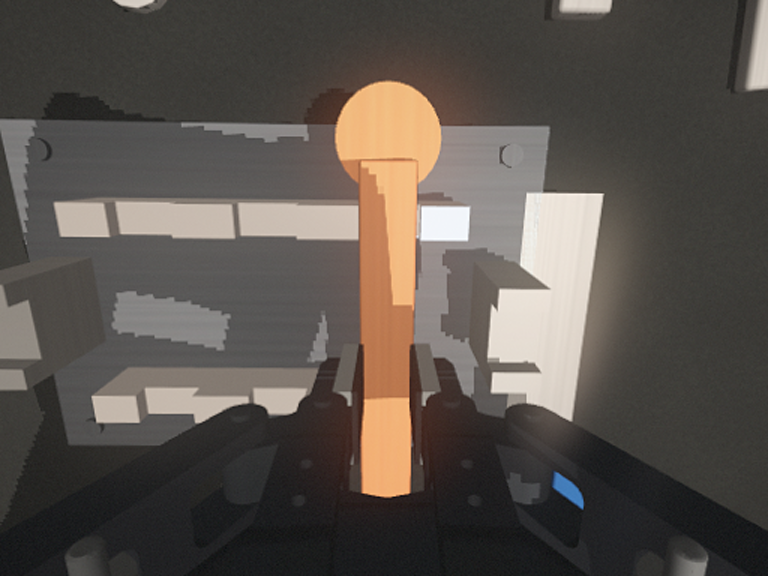

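Bar A hangs over the slot1 end of the blocks, with its bar at columns 360–418 and the end tooth at 421–470. Now I'll lower it.

```bash
python3 -m crank '[1,0.05,0,1.5,0, 1,0,0,1.5,0, 1,0,0,0.8,0, 1,0,0,0.4,0, 1,0,0,0.3,0, 1,0,0,0.1,0, 1,0,0,0,0, 1,0,0,0,0]'
python3 -m crank '[3.2,0,0,0,0, 3.2,0,0,0,0, 3.2,0,0,0,0, 3.2,0,0,0,0, 3.2,0,0,-2,0, 3.2,0,0,-4,0, 3.2,0,0,-4,0, 3.2,0,0,-4,0]'
python3 -m crank '[4,0,0,-4,0, 4,0,0,0,0, 4,0,0,0,0, 4,0,0,0,0, 4,0,0,0,0, 4,0,0,0,0, 4,0,0,0,0, 4,0,0,0,0]'
python3 e.py w4.png
```

```text
time_s: 7.75
position: [0.6232, -0.0367, 0.04]
tool_rot: [[0.997, -0.075, 0.001], [-0.075, -0.997, -0.0], [0.001, 0.0, -1.0]]
ft_force: [0.2, 0.1, -2.4]
grip_width: 0.0156
gripper_force: 59.1
time_s: 8.42
position: [0.6226, -0.0366, 0.1811]
tool_rot: [[0.997, -0.075, -0.0], [-0.075, -0.997, 0.0], [-0.0, -0.0, -1.0]]
ft_force: [0.1, 0.0, -0.0]
grip_width: 0.0322
gripper_force: 0.0
time_s: 9.08
position: [0.6228, -0.0366, 0.2186]
tool_rot: [[0.997, -0.075, -0.001], [-0.075, -0.997, 0.0], [-0.001, -0.0, -1.0]]
ft_force: [0.1, 0.4, 0.2]
grip_width: 0.0401
gripper_force: 0.0
mid [ 0.6112 -0.0345] dir -4.8 len 0.174 wid 0.032 box (np.int64(243), np.int64(273), np.int64(86), np.int64(233))
mid [0.6144 0.2249] dir 3.5 len 0.160 wid 0.033 box (np.int64(6), np.int64(71), np.int64(115), np.int64(246))
[ 0.6228 -0.0366  0.2187] toolx -4.3 t 9.1333
```

View pics/w4.png

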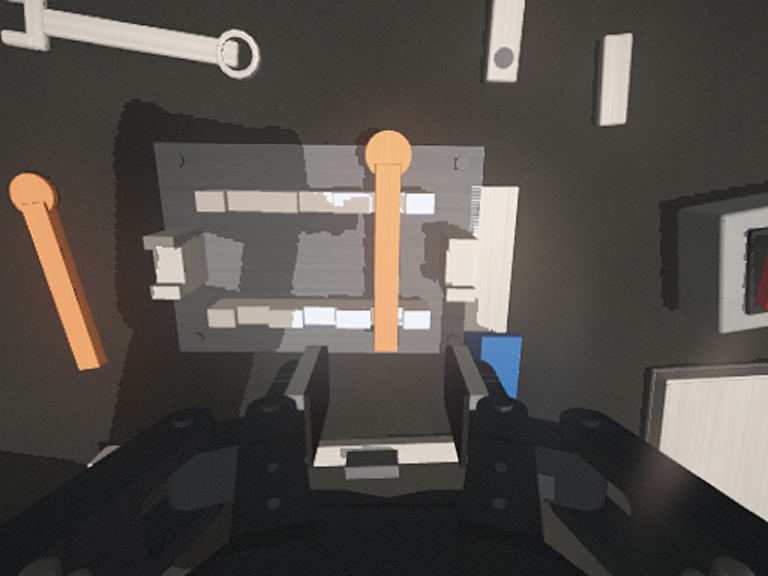

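Bar A lies in slot1, from disc (388,150) to end (386,350). Bar C is at left, from disc (34,192) to end (90,366). I'll measure both.

```bash
cat > g.py <<'E'
from h import *
np.set_printoptions(precision=4,suppress=True)
F=np.array([.6260,.0152]);ex=np.array([.9971,-.0759]);ey=np.array([.0759,.9971])
def meas(p,n,e,t,z0,L,sc=1.5):
    a=onz(p,np.array(e)/sc,z0+.012)[:2];b=onz(p,np.array(t)/sc,z0+.0085)[:2]
    d=(b-a)/np.linalg.norm(b-a);m=((a+.07*d)+(b-L*d))/2
    print(n,"len %.4f"%np.linalg.norm(b-a),"mid",m,"ang %.1f"%np.degrees(np.arctan2(d[1],d[0])),"fixture",(m-F)@ex,(m-F)@ey)
E
cat > g1.py <<'E'
from g import *
p=optics.get_image("wrist")
meas(p,"A",(386,351),(388.5,130.5),.03,.092)
meas(p,"C",(89,363),(30,172),0,.092)
w=lambda x,y,z:onz(p,(x/1.5,y/1.5),z)[:2]
q=[w(154,143,.008),w(484,148,.008)];print(q,[((k-F)@ex,(k-F)@ey) for k in q])
E
python3 g1.py
```

```text
A len 0.1614 mid [ 0.6223 -0.0364] ang -4.9 fixture 0.0002051069860412192 -0.05171405615416034
C len 0.1575 mid [0.6158 0.2258] ang 2.4 fixture -0.02613480322690338 0.20925562225389224
[array([0.7198, 0.1321]), array([ 0.698 , -0.1156])] [(np.float64(0.08467319570731334), np.float64(0.12367730939309134)), (np.float64(0.08170341340859483), np.float64(-0.12494006390824605))]
```

```bash
python3 -m crank '[4,-0.38,-3.26,0,0, 4,-0.38,-3.26,0,0, 4,-0.38,-3.26,0,0, 4,-0.38,-3.26,0,0, 4,-0.38,-3.26,0,0, 4,-0.38,-3.26,0,0, 4,-0.38,-3.26,0,0, 4,-0.38,-3.26,0,0]'
python3 -m crank '[4,0,0,0,-0.067, 4,0,0,0,-0.067, 4,0,0,0,0, 4,0,0,0,0, 4,0,0,0,0, 4,0,0,0,0, 4,0,0,0,0, 4,0,0,0,0]'
cat > k.py <<'E'
# auto endpoints: long axis extremes of each orange blob (column/row), for wrist view with bar roughly vertical
import sys
from g import *
def auto(p,z0,L=.092,xr=(0,512)):
    hsv=cv2.cvtColor(p["color"],cv2.COLOR_RGB2HSV);m=cv2.inRange(hsv,(4,90,40),(22,255,255))
    n,l,st,c=cv2.connectedComponentsWithStats(m)
    for i in range(1,n):
        if st[i,4]<300 or not xr[0]<c[i][0]<xr[1]:continue
        x,y,w,h,_=st[i];
        if y==0:continue
        bot=[k for k in range(y,y+h)][-1]
        row=lambda r:np.mean(np.nonzero(l[r]==i)[0])
        e=(row(bot-4),bot+.5);t=(row(y+3),y-.0)
        print("px",e,t);meas(p,"bar",e,t,z0,L,1)
if __name__=="__main__":
    p=optics.get_image("wrist");auto(p,0);save(p,sys.argv[1],s=1.5)
    s=env.observe();R=np.array(s["tool_rot"]);print(s["position"],"toolx %.1f"%np.degrees(np.arctan2(R[1,0],R[0,0])),"t",s["time_s"])
E
python3 k.py w5.png
```

```text
time_s: 9.85
position: [0.6119, 0.2273, 0.2193]
tool_rot: [[0.997, -0.075, -0.0], [-0.075, -0.997, 0.0], [-0.0, -0.0, -1.0]]
ft_force: [-0.4, -1.1, 0.5]
grip_width: 0.04
gripper_force: 0.0
time_s: 10.52
position: [0.6122, 0.2255, 0.2194]
tool_rot: [[0.998, 0.058, 0.0], [0.058, -0.998, 0.0], [0.0, -0.0, -1.0]]
ft_force: [-0.2, 0.3, -0.7]
grip_width: 0.0398
gripper_force: 0.0
px (np.float64(137.66666666666666), 223.5) (np.float64(123.5), np.float64(80.0))
bar len 0.1695 mid [0.6085 0.3766] ang 2.8 fixture -0.04492863854293676 0.35901829087871506
px (np.float64(255.5), 223.5) (np.float64(254.0), np.float64(87.0))
bar len 0.1626 mid [0.6135 0.2295] ang 3.8 fixture -0.028726963461152645 0.21274832169767438
px (np.float64(475.0), 238.5) (np.float64(509.5), np.float64(95.0))
bar len 0.1724 mid [ 0.615 -0.052] ang 1.2 fixture -0.005828762272744189 -0.06787675824528108
px (np.float64(230.69230769230768), 147.5) (np.float64(234.35714285714286), np.float64(114.0))
bar len 0.0382 mid [0.645  0.2588] ang -4.0 fixture 0.0004927190839691328 0.24429191162307104
px (np.float64(132.5), 273.5) (np.float64(128.54166666666666), np.float64(234.0))
bar len 0.0547 mid [0.4799 0.3842] ang 3.8 fixture -0.17364264642408458 0.3568509337621648
[0.6122 0.2255 0.2194] toolx 3.3 t 10.5667
```

View pics/w5.png

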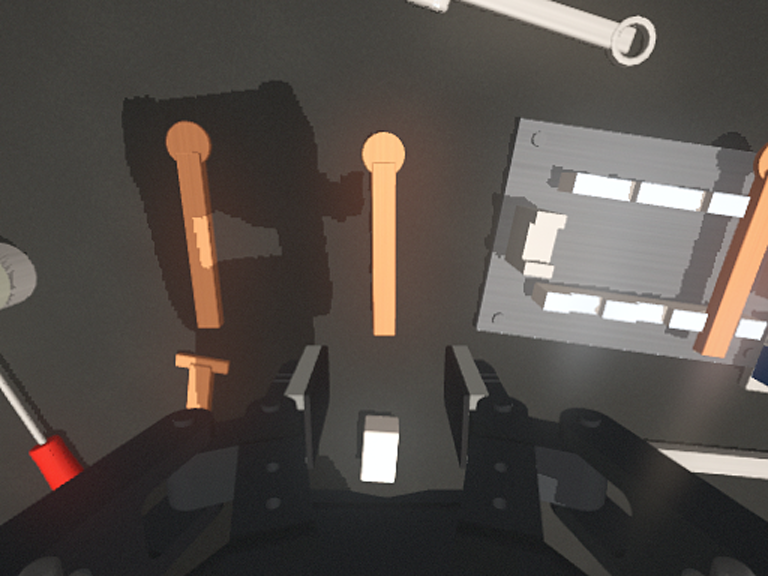

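The wrist view has bar C, round tag, centred at (384,245), and bar D at (200,230) in shadow. I'll grasp C and carry it to slot2.

```bash
python3 -m crank '[4,0.15,-0.4,3.8,-0.01, 4,0,0,3.8,0, 4,0,0,3.8,0, 4,0,0,3.8,0, 4,0,0,3.2,0, 4,0,0,2,0, 4,0,0,0.8,0, 4,0,0,0,0]' 60
python3 -m crank '[1,0,0,0,0, 1,0,0,0,0, 1,0,0,0,0, 1,0,0,0,0, 1,0,0,0,0, 1,0,0,0,0, 1,0,0,0,0, 1,0,0,0,0]' 60
python3 -m crank '[1,0,0,-2,0, 1,0,0,-4,0, 1,0,0,-4,0, 1,0,0,-3,0, 1,0,0,0,0, 1,0,0,0,0, 1,0,0,0,0, 1,0,0,0,0]' 60
python3 -m crank '[1,0,3.07,0,0, 1,0,3.07,0,0, 1,0,3.07,0,0, 1,0,3.07,0,0, 1,0,3.07,0,0, 1,0,3.07,0,0, 1,0,3.05,0,0, 1,0,0,0,0]' 60
python3 -m crank '[1,0,0,0,0.071, 1,0,0,0,0.071, 1,0,0,2,0, 1,0,0,2,0, 1,0,0,1,0, 1,0,0,0,0, 1,0,0,0,0, 1,0,0,0,0]' 60
python3 k.py w6.png
```

```text
time_s: 11.23
position: [0.6128, 0.2296, 0.0057]
tool_rot: [[0.998, 0.068, -0.003], [0.068, -0.998, -0.001], [-0.003, 0.0, -1.0]]
ft_force: [-0.4, 0.0, -0.0]
grip_width: 0.04
gripper_force: 0.0
time_s: 11.9
position: [0.6145, 0.23, 0.0094]
tool_rot: [[0.998, 0.069, 0.004], [0.069, -0.998, 0.001], [0.004, -0.0, -1.0]]
ft_force: [0.0, -0.3, 5.8]
grip_width: 0.0154
gripper_force: 44.2
time_s: 12.57
position: [0.6127, 0.2296, 0.1357]
tool_rot: [[0.998, 0.069, -0.003], [0.069, -0.998, -0.001], [-0.003, 0.0, -1.0]]
ft_force: [-0.2, -0.0, -1.2]
grip_width: 0.015
gripper_force: 58.6
time_s: 13.23
position: [0.6282, 0.0105, 0.1358]
tool_rot: [[0.998, 0.064, -0.002], [0.064, -0.998, -0.001], [-0.002, 0.001, -1.0]]
ft_force: [1.3, 0.2, -2.1]
grip_width: 0.0152
gripper_force: 58.8
time_s: 13.9
position: [0.6287, 0.0157, 0.0881]
tool_rot: [[0.997, -0.073, 0.001], [-0.073, -0.997, -0.0], [0.001, 0.0, -1.0]]
ft_force: [0.1, 0.1, -1.1]
grip_width: 0.0147
gripper_force: 58.8
px (np.float64(257.0), 331.5) (np.float64(267.0769230769231), np.float64(52.0))
bar len 0.2252 mid [0.6114 0.0148] ang -6.0 fixture -0.014505533555619997 -0.0015231370720565443
[0.6288 0.0156 0.0884] toolx -4.2 t 13.95
```

View pics/w6.png

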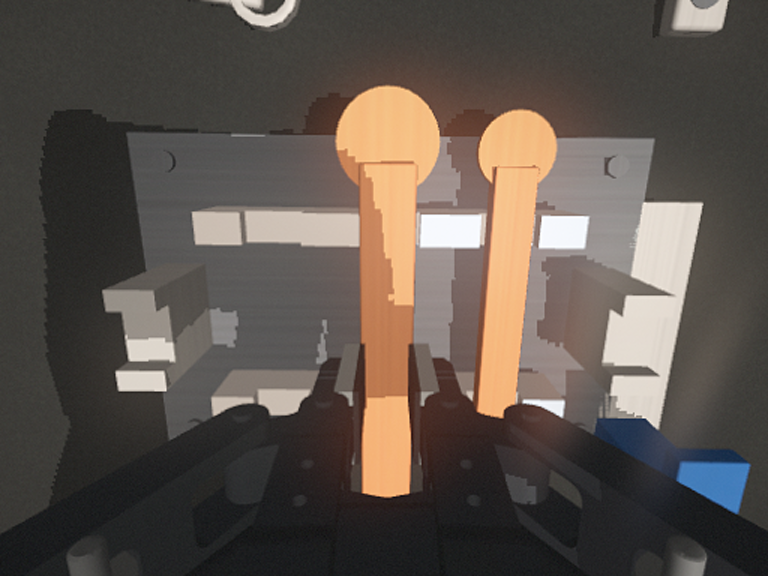

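Bar C hangs between its teeth over slot2 at (388,300), and bar A still lies in slot1. I'll lower and release it, then go over bar D.

```bash
python3 -m crank '[1,-0.25,0,1.5,0, 1,0,0,1.7,0, 1,0,0,0.9,0, 1,0,0,0.5,0, 1,0,0,0.3,0, 1,0,0,0.1,0, 1,0,0,0,0, 1,0,0,0,0]'
python3 -m crank '[3.2,0,0,0,0, 3.2,0,0,0,0, 3.2,0,0,0,0, 3.2,0,0,0,0, 3.2,0,0,-2,0, 3.2,0,0,-4,0, 3.2,0,0,-4,0, 3.2,0,0,-4,0]'
python3 -m crank '[4,0,0,-4,0, 4,0,-3.7,0,0, 4,0,-3.7,0,0, 4,0,-3.7,0,0, 4,0,-3.7,0,0, 4,0,-3.7,0,0, 4,0,-3.7,0,0, 4,0,-3.7,0,0]'
python3 -m crank '[4,0,-3.7,0,0, 4,0,-3.7,0,0, 4,0,-3.1,0,0, 4,0.8,0,0,-0.068, 4,0,0,0,-0.068, 4,0,0,0,0, 4,0,0,0,0, 4,0,0,0,0]'
python3 k.py w7.png
```

```text
time_s: 14.62
position: [0.626, 0.0158, 0.0395]
tool_rot: [[0.997, -0.073, 0.001], [-0.073, -0.997, -0.0], [0.002, 0.0, -1.0]]
ft_force: [-4.7, -0.3, 8.1]
grip_width: 0.0147
gripper_force: 60.3
time_s: 15.28
position: [0.6254, 0.0158, 0.1789]
tool_rot: [[0.997, -0.073, -0.001], [-0.073, -0.997, 0.0], [-0.001, -0.0, -1.0]]
ft_force: [1.1, -0.1, 0.1]
grip_width: 0.0322
gripper_force: 0.0
time_s: 15.95
position: [0.6445, 0.276, 0.2174]
tool_rot: [[0.997, -0.073, 0.0], [-0.073, -0.997, -0.0], [0.0, -0.0, -1.0]]
ft_force: [0.9, -1.9, -0.2]
grip_width: 0.0401
gripper_force: 0.0
time_s: 16.62
position: [0.6603, 0.378, 0.2175]
tool_rot: [[0.998, 0.061, -0.0], [0.061, -0.998, 0.0], [-0.0, -0.0, -1.0]]
ft_force: [0.7, -0.2, 0.6]
grip_width: 0.0399
gripper_force: 0.0
px (np.float64(240.5), 329.5) (np.float64(236.5), np.float64(125.0))
bar len 0.2778 mid [0.5614 0.3968] ang 3.6 fixture -0.09341297235513976 0.3755550768935579
[0.6603 0.3779 0.2176] toolx 3.5 t 16.6667
```

View pics/w7.png

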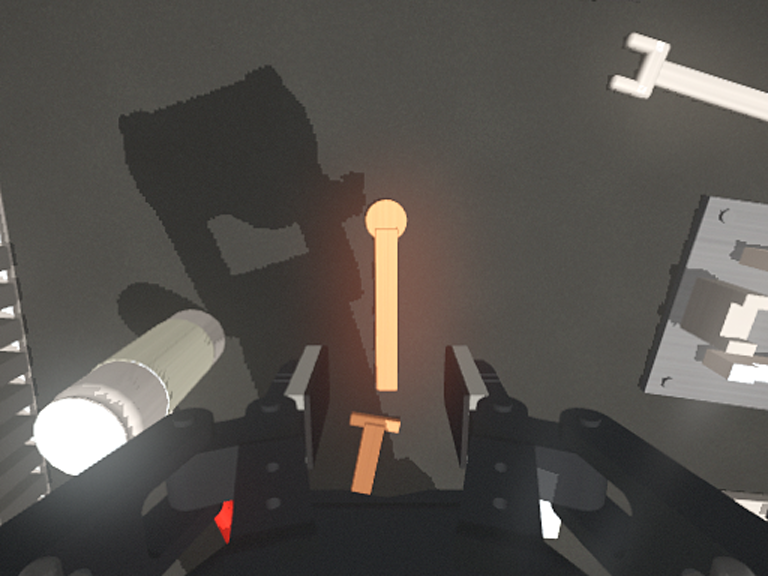

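Bar D runs from disc (386,218) to end (387,390), with the T tag just below it at (375,420). I'll measure D by click.

Run:
```python
from g import *
p=optics.get_image("wrist")
meas(p,"D",(387,390.5),(385.5,198.5),0,.092)
a=onz(p,np.array((375,415))/1.5,.0085);print("Ttag",a)
```

```text
D len 0.1632 mid [0.6118 0.3757] ang 3.9 fixture -0.041561607165024925 0.3583248780633035
Ttag [0.5147 0.3799 0.0085]
```

```bash
python3 -m crank '[4,-2.45,-0.08,0,-0.007, 4,-2.4,0,2.0,0, 4,0,0,4,0, 4,0,0,4,0, 4,0,0,4,0, 4,0,0,4,0, 4,0,0,2.4,0, 4,0,0,0.7,0]' 60
python3 -m crank '[4,0,0,0,0, 1,0,0,0,0, 1,0,0,0,0, 1,0,0,0,0, 1,0,0,0,0, 1,0,0,0,0, 1,0,0,0,0, 1,0,0,0,0]' 60
python3 -m crank '[1,0,0,-2,0, 1,0,0,-4,0, 1,0,0,-4,0, 1,0,0,-3,0, 1,0,0,0,0, 1,0,0,0,0, 1,0,0,0,0, 1,0,0,0,0]' 60
python3 -m crank '[1,-0.04,3.87,0,0, 1,-0.04,3.87,0,0, 1,-0.04,3.87,0,0, 1,-0.04,3.87,0,0, 1,-0.04,3.87,0,0, 1,-0.04,3.87,0,0, 1,-0.04,3.87,0,0, 1,-0.04,3.85,0,0]' 60
python3 -m crank '[1,0,0,0,0.072, 1,0,0,0,0.072, 1,0,0,2,0, 1,0,0,2,0, 1,0,0,1,0, 1,0,0,0,0, 1,0,0,0,0, 1,0,0,0,0]' 60
python3 k.py w8.png
```

```text
time_s: 17.38
position: [0.6097, 0.3746, 0.0015]
tool_rot: [[0.998, 0.069, -0.007], [0.069, -0.998, -0.003], [-0.008, 0.002, -1.0]]
ft_force: [-0.1, 0.5, -0.2]
grip_width: 0.0399
gripper_force: 0.0
time_s: 18.05
position: [0.6132, 0.3763, 0.0094]
tool_rot: [[0.998, 0.07, 0.005], [0.07, -0.998, 0.002], [0.005, -0.002, -1.0]]
ft_force: [-0.4, -1.2, 7.0]
grip_width: 0.015
gripper_force: 58.8
time_s: 18.72
position: [0.6112, 0.3755, 0.1346]
tool_rot: [[0.998, 0.07, -0.003], [0.07, -0.998, -0.001], [-0.003, 0.001, -1.0]]
ft_force: [0.1, 0.7, -1.9]
grip_width: 0.015
gripper_force: 58.8
time_s: 19.38
position: [0.6295, 0.0651, 0.135]
tool_rot: [[0.998, 0.07, -0.003], [0.07, -0.998, 0.0], [-0.003, -0.0, -1.0]]
ft_force: [0.0, 0.4, -1.0]
grip_width: 0.0147
gripper_force: 58.9
time_s: 20.05
position: [0.6307, 0.067, 0.0871]
tool_rot: [[0.997, -0.074, 0.001], [-0.074, -0.997, -0.0], [0.001, -0.0, -1.0]]
ft_force: [0.0, 0.5, -1.6]
grip_width: 0.0147
gripper_force: 59.0
px (np.float64(257.0), 331.5) (np.float64(273.0), np.float64(52.0))
bar len 0.2243 mid [0.6137 0.0643] ang -7.0 fixture -0.01602422236404156 0.04802545705142505
[0.6308 0.067  0.0873] toolx -4.2 t 20.1
```

View pics/w8.png

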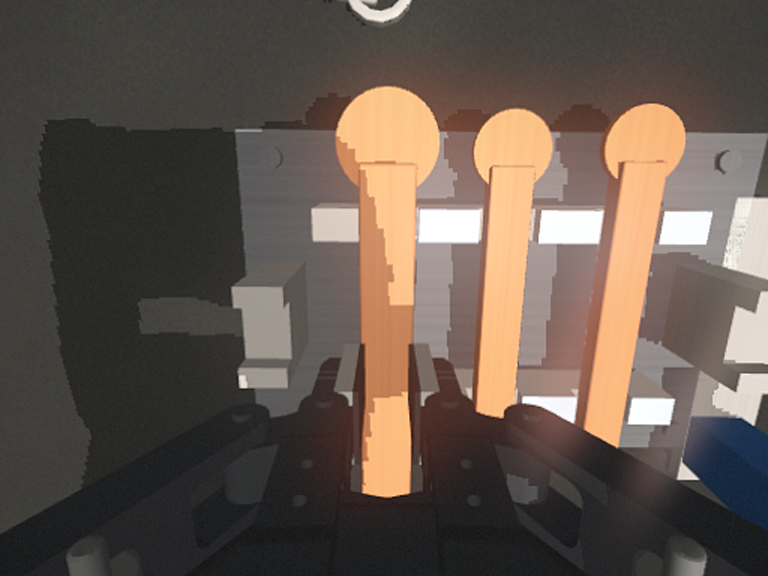

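Bar D hangs over slot3 at (388,300), with C and A seated in the middle and right slots. I'll lower and release D, then go over the T-bar.

```bash
python3 -m crank '[1,-0.1,0,1.5,0, 1,0,0,1.5,0, 1,0,0,0.9,0, 1,0,0,0.5,0, 1,0,0,0.3,0, 1,0,0,0.1,0, 1,0,0,0,0, 1,0,0,0,0]'
python3 -m crank '[3.2,0,0,0,0, 3.2,0,0,0,0, 3.2,0,0,0,0, 3.2,0,0,0,0, 3.2,0,0,-2,0, 3.2,0,0,-4,0, 3.2,0,0,-4,0, 3.2,0,0,-4,0]'
python3 -m crank '[4,0,0,-4,0, 4,0,0,0,0, 4,0,0,0,0, 4,-2.17,-3.06,0,0, 4,-2.17,-3.06,0,0, 4,-2.17,-3.06,0,0, 4,-2.17,-3.06,0,0, 4,-2.17,-3.06,0,0]'
python3 -m crank '[4,-2.17,-3.06,0,0, 4,-2.17,-3.06,0,0, 4,-2.17,-3.06,0,0, 4,-2.17,-3.06,0,0, 4,-2.17,-3.06,0,0, 4,0,0,0,0.049, 4,0,0,0,0, 4,0,0,0,0]'
cat > m.py <<'E'
from k import *
p=optics.get_image("wrist");auto(p,0,.075);save(p,sys.argv[1],s=1.5)
s=env.observe();print(s["position"])
E
python3 m.py w9.png
```

```text
time_s: 20.77
position: [0.6297, 0.067, 0.0394]
tool_rot: [[0.997, -0.074, 0.002], [-0.074, -0.997, -0.0], [0.002, -0.0, -1.0]]
ft_force: [-1.4, 0.2, 3.0]
grip_width: 0.0149
gripper_force: 59.6
time_s: 21.43
position: [0.6289, 0.067, 0.1799]
tool_rot: [[0.997, -0.074, -0.001], [-0.074, -0.997, 0.0], [-0.001, 0.0, -1.0]]
ft_force: [0.6, 0.3, 0.3]
grip_width: 0.032
gripper_force: 0.0
time_s: 22.1
position: [0.5308, 0.2288, 0.2166]
tool_rot: [[0.997, -0.075, -0.003], [-0.075, -0.997, -0.001], [-0.003, 0.001, -1.0]]
ft_force: [0.7, -0.2, 0.1]
grip_width: 0.0398
gripper_force: 0.0
time_s: 22.77
position: [0.4353, 0.388, 0.217]
tool_rot: [[0.993, -0.121, -0.002], [-0.121, -0.993, -0.001], [-0.002, 0.002, -1.0]]
ft_force: [0.1, -0.9, -0.1]
grip_width: 0.0398
gripper_force: 0.0
px (np.float64(255.0), 223.5) (np.float64(236.5), np.float64(101.0))
bar len 0.1481 mid [0.4393 0.4011] ang 1.0 fixture -0.2154707882995664 0.3705907934013369
[0.4358 0.3876 0.2173]
```

View pics/w9.png

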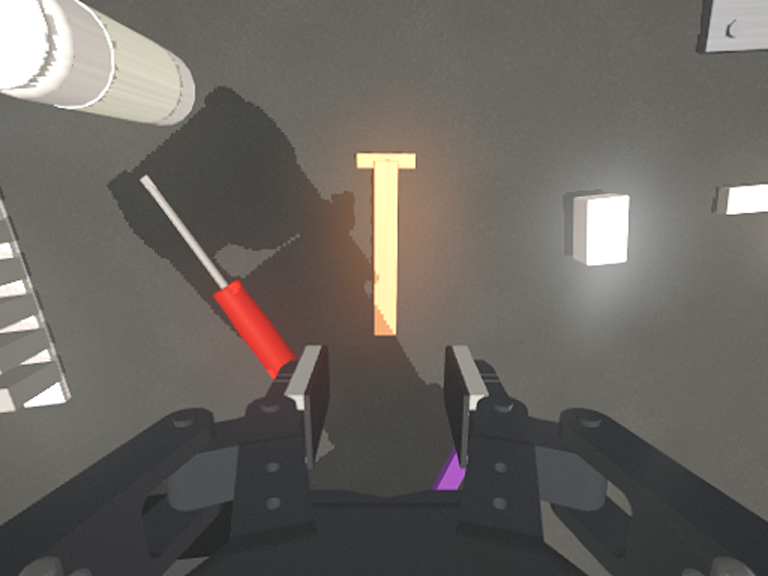

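The T-bar is centred at (385,245), with the screwdriver well to the left. I'll grasp it and carry it towards the tray.

```bash
python3 -m crank '[4,0.2,0,3.8,0, 4,0,0,3.8,0, 4,0,0,3.8,0, 4,0,0,3.8,0, 4,0,0,3.2,0, 4,0,0,1.8,0, 4,0,0,0.8,0, 4,0,0,0,0]' 60
python3 -m crank '[1,0,0,0,0, 1,0,0,0,0, 1,0,0,0,0, 1,0,0,0,0, 1,0,0,0,0, 1,0,0,0,0, 1,0,0,0,0, 1,0,0,0,0]' 60
python3 -m crank '[1,0,0,-2,0, 1,0,0,-4,0, 1,0,0,-4,0, 1,0,0,-4,0, 1,0.26,3.64,0,0, 1,0.26,3.64,0,0, 1,0.26,3.64,0,0, 1,0.26,3.64,0,0]' 60
python3 -m crank '[1,0.26,3.64,0,0, 1,0.26,3.64,0,0, 1,0.26,3.64,0,0, 1,0.26,3.64,0,0, 1,0.26,3.64,0,0, 1,0.26,3.64,0,0, 1,0.26,3.64,0,0, 1,0.26,3.64,0,0]' 60
python3 -m crank '[1,0.26,3.64,0,0, 1,0.26,3.64,0,0, 1,0.26,3.64,0,0, 1,0.26,3.64,0,0, 1,0.26,3.64,0,0, 1,0.26,3.64,0,0, 1,0,0,0,0, 1,0,0,0,0]' 60
python3 m.py w10.png
```

```text
time_s: 23.48
position: [0.4374, 0.3867, 0.0066]
tool_rot: [[0.992, -0.124, -0.003], [-0.124, -0.992, -0.002], [-0.003, 0.002, -1.0]]
ft_force: [0.0, -0.4, -0.4]
grip_width: 0.0399
gripper_force: 0.0
time_s: 24.15
position: [0.4385, 0.3883, 0.01]
tool_rot: [[0.992, -0.123, 0.003], [-0.123, -0.992, 0.001], [0.003, -0.002, -1.0]]
ft_force: [0.8, -2.5, 6.7]
grip_width: 0.0145
gripper_force: 59.1
time_s: 24.82
position: [0.4293, 0.241, 0.149]
tool_rot: [[0.993, -0.122, 0.001], [-0.122, -0.993, 0.0], [0.001, -0.001, -1.0]]
ft_force: [0.4, 0.0, -1.4]
grip_width: 0.0144
gripper_force: 58.8
time_s: 25.48
position: [0.4143, -0.0509, 0.1489]
tool_rot: [[0.992, -0.123, 0.001], [-0.123, -0.992, -0.0], [0.001, 0.0, -1.0]]
ft_force: [0.6, -0.1, -2.4]
grip_width: 0.0145
gripper_force: 58.8
time_s: 26.15
position: [0.4031, -0.2694, 0.1485]
tool_rot: [[0.992, -0.126, 0.0], [-0.126, -0.992, -0.0], [0.0, 0.0, -1.0]]
ft_force: [0.3, 0.3, -1.4]
grip_width: 0.0142
gripper_force: 58.9
px (np.float64(257.0), 331.5) (np.float64(229.44444444444446), np.float64(84.0))
bar len 0.2622 mid [ 0.3629 -0.2509] ang -1.8 fixture -0.24211005195528704 -0.28534212774538364
px (np.float64(286.5), 313.5) (np.float64(283.1666666666667), np.float64(269.0))
bar len 0.0526 mid [ 0.2774 -0.2829] ang -2.3 fixture -0.32499907937312117 -0.323702841352527
[ 0.4031 -0.268   0.1484]
```

View pics/w10.png

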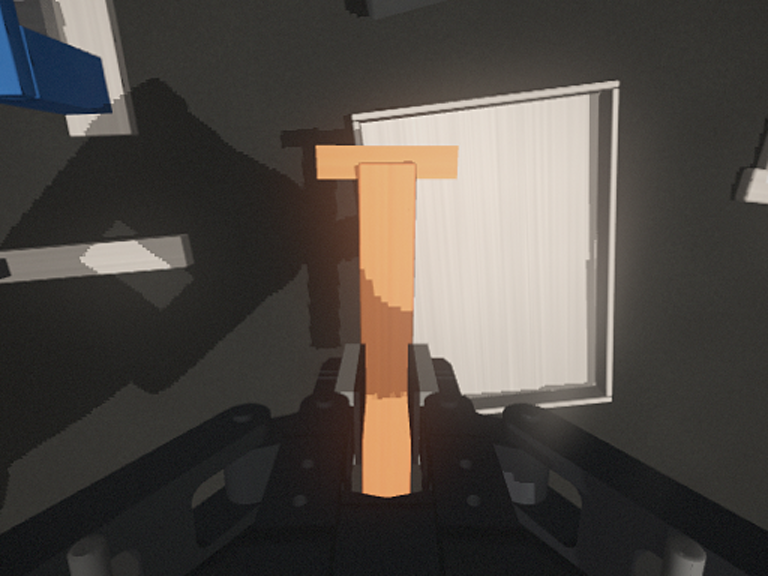

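The T-bar is held at (388,300). The tray spans top-left (352,116), top-right (620,82) and bottom-right (612,402). I'll compute its pose.

Run:
```python
from g import *
p=optics.get_image("wrist")
TL,TR,BR=[onz(p,np.array(u)/1.5,.022)[:2] for u in((352,116),(620,82),(612,402))]
print(TL,TR,BR,"c",(TL+BR)/2,np.linalg.norm(TL-TR),np.linalg.norm(TR-BR),"ang",np.degrees(np.arctan2(*(TR-BR)[::-1])))
```

```text
[ 0.4998 -0.2599] [ 0.4983 -0.4091] [ 0.3001 -0.4072] c [ 0.4    -0.3335] 0.1492138734819499 0.19823102438508386 ang -0.5529550995419665
```

```bash
python3 -m crank '[1,0.25,3.3,0,0, 1,0.25,3.3,0,0, 1,0,0,2,-0.113, 1,0,0,3,0, 1,0,0,3,0, 1,0,0,3,0, 1,0,0,1.2,0, 1,0,0,0,0]' 60
python3 -m crank '[1,0,0,0.6,0, 1,0,0,0.3,0, 1,0,0,0,0, 1,0,0,0,0, 3.5,0,0,0,0, 3.5,0,0,0,0, 3.5,0,0,0,0, 3.5,0,0,0,0]' 60
python3 -m crank '[3.5,0,0,-2,0, 3.5,0,0,-4,0, 3.5,0,0,-4,0, 3.5,0,0,-4,0, 3.5,0,0,-4,0, 3.5,0,0,-2,0, 3.5,0,0,0,0, 3.5,0,0,0,0]' 60
python3 m.py w11.png
```

```text
time_s: 26.92
position: [0.3997, -0.3316, 0.0241]
tool_rot: [[1.0, -0.009, -0.003], [-0.009, -1.0, 0.005], [-0.003, -0.005, -1.0]]
ft_force: [-1.1, 0.1, -0.4]
grip_width: 0.0141
gripper_force: 58.9
time_s: 27.58
position: [0.4004, -0.3342, 0.0176]
tool_rot: [[1.0, -0.01, 0.0], [-0.01, -1.0, -0.001], [0.0, 0.001, -1.0]]
ft_force: [-0.2, -0.3, -0.6]
grip_width: 0.0354
gripper_force: 0.0
time_s: 28.25
position: [0.4003, -0.3342, 0.218]
tool_rot: [[1.0, -0.01, 0.001], [-0.01, -1.0, -0.002], [0.001, 0.002, -1.0]]
ft_force: [0.1, 0.4, -0.5]
grip_width: 0.0356
gripper_force: 0.0
px (np.float64(256.5), 226.5) (np.float64(257.5), np.float64(106.0))
bar len 0.1456 mid [ 0.3986 -0.333 ] ang -1.1 fixture -0.20033932302041224 -0.3644776774913515
[ 0.4    -0.3338  0.2167]
```

```bash
python3 -m crank '[5,1.08,-3.72,0,0, 5,1.08,-3.72,0,0, 5,1.08,-3.72,0,0, 5,1.08,-3.72,0,0, 5,1.08,-3.72,0,0, 5,1.08,-3.72,0,0, 5,1.08,-3.72,0,0, 5,1.08,-3.72,0,0]' 60
python3 -m crank '[5,1.08,-3.72,-1,0, 5,0,0,0,-0.119, 5,0,0,0,-0.119, 5,0,0,0,-0.119, 5,0,0,0,-0.119, 5,0,0,0,-0.119, 5,0,0,0,-0.119, 5,0,0,0,-0.119]' 60
python3 -m crank '[5,0,0,0,-0.119, 5,0,0,0,-0.119, 5,0,0,0,-0.119, 5,0,0,0,-0.119, 5,0,0,0,-0.119, 5,0,0,0,-0.119, 5,0,0,0,0, 5,0,0,0,0]' 60
python3 m.py w12.png
```

```text
time_s: 28.97
position: [0.4893, -0.0353, 0.2157]
tool_rot: [[1.0, -0.01, -0.003], [-0.01, -1.0, 0.001], [-0.003, -0.001, -1.0]]
ft_force: [0.9, -0.7, 0.3]
grip_width: 0.0501
gripper_force: 0.0
time_s: 29.63
position: [0.5003, -0.0001, 0.2255]
tool_rot: [[0.676, 0.737, -0.004], [0.737, -0.676, 0.001], [-0.002, -0.003, -1.0]]
ft_force: [0.3, -0.1, -0.9]
grip_width: 0.0501
gripper_force: 0.0
time_s: 30.3
position: [0.5005, -0.0002, 0.226]
tool_rot: [[0.038, 0.999, -0.003], [0.999, -0.038, 0.001], [0.001, -0.003, -1.0]]
ft_force: [-0.0, -0.2, -0.2]
grip_width: 0.0497
gripper_force: 0.0
px (np.float64(444.5), 125.5) (np.float64(373.27272727272725), np.float64(94.0))
bar len 0.0919 mid [0.6797 0.0625] ang 155.2 fixture 0.049970464831272446 0.05122545190312546
px (np.float64(436.0), 173.5) (np.float64(364.5625), np.float64(143.0))
bar len 0.0959 mid [0.6751 0.0064] ang 155.4 fixture 0.04964754835510195 -0.005077202822584169
px (np.float64(429.0), 217.5) (np.float64(428.0), np.float64(184.0))
bar len 0.0432 mid [ 0.7127 -0.0503] ang 95.6 fixture 0.09144503996389704 -0.05871715583631168
[ 0.5006 -0.0002  0.2263]
```

View pics/w12.png

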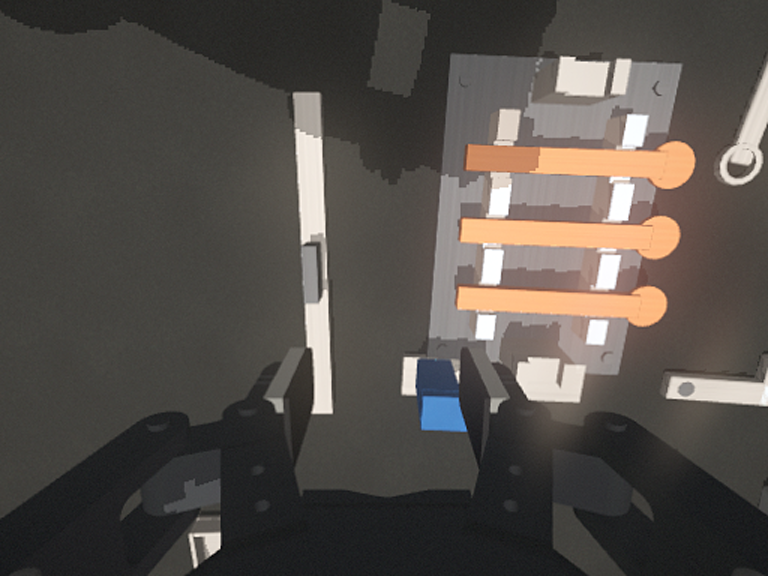

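All three bridges lie in slots, with ends at (466,157), (460,231) and (457,297) and discs at right. The retainer runs from (307,93) to (321,413) with its tab at (312,272). I'll measure them all.

Run:
```python
from g import *
p=optics.get_image("wrist")
for n,e,t in(("D",(466,157),(695.5,164.5)),("C",(460,231),(680.5,237)),("A",(457,297),(667,306))): meas(p,n,e,t,.03,.092)
w=lambda x,y,z:onz(p,(x/1.5,y/1.5),z)[:2]
a,b=w(307.5,93,.012),w(321.5,413.5,.012)
print("ret",a,b,np.linalg.norm(a-b),(a+b)/2,np.degrees(np.arctan2(*(a-b)[::-1])))
print("tab top",w(302,243,.036),w(304,302,.036),w(320,302,.036),w(319,243,.036))
c=[w(447,54,.008),w(682,64,.008)];print([((k-F)@ex,(k-F)@ey) for k in c])
print("carriage back top", w(419,394,.076),w(423,430,.076), [((w(423,430,.076)-F)@ex)])
```

```text
D len 0.1630 mid [0.6291 0.0682] ang -4.2 fixture -0.0009587275686007801 0.05311921577494475
C len 0.1636 mid [0.6256 0.0165] ang -4.0 fixture -0.0005163362356854821 0.0013067192760028695
A len 0.1629 mid [ 0.6232 -0.0352] ang -5.0 fixture 0.0010105481520905984 -0.05049905542273232
ret [0.4461 0.1236] [ 0.436  -0.1428] 0.2666321854332552 [ 0.441  -0.0096] 87.83805830663154
tab top [0.4367 0.016 ] [ 0.4342 -0.0305] [ 0.4467 -0.0309] [0.4496 0.0155]
[(np.float64(-0.08597651140547387), np.float64(0.12511682589771875)), (np.float64(0.08576125095697297), np.float64(0.12386571017669479))]
carriage back top [ 0.5204 -0.0918] [ 0.5228 -0.1216] [np.float64(-0.09251861730588742)]
```

```bash
python3 -m crank '[4,-0.55,-2.94,0,0, 4,-0.55,-2.94,2,0, 4,0,0,4,0, 4,0,0,4,0, 4,0,0,4,0, 4,0,0,3.6,0, 4,0,0,2,0, 4,0,0,1,0]' 90
python3 -m crank '[4,0,0,0,0, 0.6,0,0,0,0, 0.6,0,0,0,0, 0.6,0,0,0,0, 0.6,0,0,0,0, 0.6,0,0,0,0, 0.6,0,0,0,0, 0.6,0,0,0,0]' 90
python3 -m crank '[0.6,0,0,-2,0, 0.6,0,0,-3,0, 0.6,0,0,-4,0, 0.6,0,0,-3,0, 0.6,0,0,0,0, 0.6,0,0,0,0, 0.6,0,0,0,0, 0.6,0,0,0,0]' 90
```

```text
time_s: 31.07
position: [0.4403, -0.0089, 0.0186]
tool_rot: [[0.037, 0.999, -0.005], [0.999, -0.037, 0.001], [0.001, -0.005, -1.0]]
ft_force: [0.2, -0.6, 0.3]
grip_width: 0.04
gripper_force: 0.0
time_s: 31.73
position: [0.4422, -0.0094, 0.0222]
tool_rot: [[0.034, 0.999, 0.002], [0.999, -0.034, -0.001], [-0.0, 0.002, -1.0]]
ft_force: [-2.0, 0.1, 7.4]
grip_width: 0.0093
gripper_force: 89.5
time_s: 32.4
position: [0.4409, -0.0091, 0.1399]
tool_rot: [[0.034, 0.999, -0.003], [0.999, -0.034, 0.001], [0.001, -0.003, -1.0]]
ft_force: [0.7, -0.3, -3.5]
grip_width: 0.0096
gripper_force: 88.7
```

```bash
python3 -m crank '[0.6,0.51,3.07,0,0, 0.6,0.51,3.07,0,0, 0.6,0.51,3.07,0,0, 0.6,0.51,3.07,0,0, 0.6,0.51,3.07,0,0, 0.6,0.51,3.07,0,0, 0.6,0,0,0,0.042, 0.6,0,0,0,0]' 90
python3 -m crank '[0.6,0,0,2,0, 0.6,0,0,1.5,0, 0.6,0,0,0,0, 0.6,0,0,0,0, 0.6,0,0,0,0, 0.6,0,0,0,0, 0.6,0,0,0,0, 0.6,0,0,0,0]' 90
python3 m.py w13.png
python3 - <<'E'
from h import *
a=optics.get_image("scene");save(a,"s2.png",(170,130,330,330),3)
E
```

```text
time_s: 33.07
position: [0.6271, 0.0153, 0.1384]
tool_rot: [[0.077, 0.997, -0.004], [0.997, -0.077, 0.001], [0.0, -0.004, -1.0]]
ft_force: [-0.6, -0.3, -3.5]
grip_width: 0.0095
gripper_force: 89.2
time_s: 33.73
position: [0.6271, 0.015, 0.107]
tool_rot: [[0.076, 0.997, 0.001], [0.997, -0.076, -0.0], [-0.0, 0.001, -1.0]]
ft_force: [0.4, -0.3, -4.3]
grip_width: 0.0092
gripper_force: 89.1
px (np.float64(361.0), 158.5) (np.float64(364.0), np.float64(111.0))
bar len 0.0367 mid [0.7133 0.0565] ang 85.6 fixture 0.08396122575620003 0.04780846524536118
px (np.float64(195.5), 147.5) (np.float64(194.0), np.float64(121.0))
bar len 0.0204 mid [0.5808 0.0673] ang 87.7 fixture -0.04901944704982315 0.04847475108504063
px (np.float64(365.90909090909093), 308.5) (np.float64(362.0), np.float64(165.0))
bar len 0.1347 mid [ 0.7166 -0.0352] ang 91.9 fixture 0.09415968559082313 -0.04337786969375688
px (np.float64(199.5), 217.5) (np.float64(199.0), np.float64(191.0))
bar len 0.0224 mid [0.5768 0.0092] ang 85.5 fixture -0.048608874069798275 -0.009723894706813414
px (np.float64(195.5), 278.5) (np.float64(192.5), np.float64(253.0))
bar len 0.0235 mid [ 0.565  -0.0478] ang 90.8 fixture -0.056017315753987336 -0.06749314967893895
[0.627  0.015  0.1068]
```

View pics/w13.png

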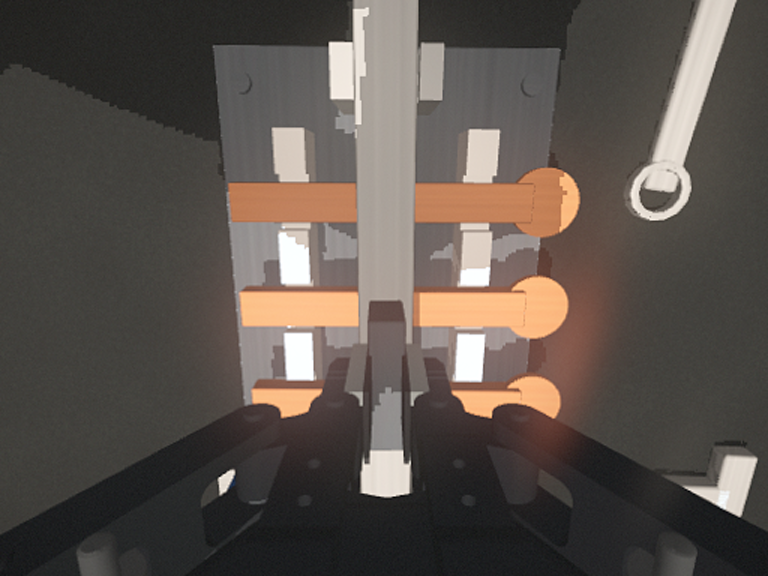

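The retainer is centred between the far saddle cheeks at (343,70) and (431,70). I'll lower and release it, then lift.

```bash
python3 -m crank '[0.6,0,-0.08,1.2,0, 0.6,0,0,1,0, 0.6,0,0,0.6,0, 0.6,0,0,0.3,0, 0.6,0,0,0.2,0, 0.6,0,0,0.1,0, 0.6,0,0,0,0, 0.6,0,0,0,0]' 90
python3 -m crank '[3,0,0,0,0, 3,0,0,0,0, 3,0,0,0,0, 3,0,0,0,0, 3,0,0,-1,0, 3,0,0,-3,0, 3,0,0,-4,0, 3,0,0,-4,0]' 90
python3 -m crank '[3,0,0,-3,0, 3,0,0,0,0, 3,0,0,0,0, 3,0,0,0,0, 3,0,0,0,0, 3,0,0,0,0, 3,0,0,0,0, 3,0,0,0,0]' 90
python3 m.py w14.png
```

```text
time_s: 34.5
position: [0.6263, 0.0151, 0.0727]
tool_rot: [[0.076, 0.997, 0.001], [0.997, -0.076, -0.0], [-0.0, 0.001, -1.0]]
ft_force: [0.0, -0.4, -3.0]
grip_width: 0.0095
gripper_force: 89.4
time_s: 35.17
position: [0.6256, 0.0152, 0.1942]
tool_rot: [[0.076, 0.997, -0.001], [0.997, -0.076, 0.0], [0.0, -0.001, -1.0]]
ft_force: [0.8, -0.2, 1.1]
grip_width: 0.0303
gripper_force: 0.0
time_s: 35.83
position: [0.626, 0.0151, 0.2216]
tool_rot: [[0.076, 0.997, -0.001], [0.997, -0.076, 0.0], [0.0, -0.001, -1.0]]
ft_force: [-0.5, -0.0, -1.1]
grip_width: 0.0298
gripper_force: 0.0
px (np.float64(327.0), 142.5) (np.float64(328.0), np.float64(112.0))
bar len 0.0345 mid [0.7104 0.0573] ang 86.1 fixture 0.0809218174910052 0.04837748153979971
px (np.float64(496.5), 152.5) (np.float64(499.0), np.float64(116.0))
bar len 0.0415 mid [0.9065 0.0335] ang 90.5 fixture 0.278306516493287 0.039583020691799475
px (np.float64(219.0), 135.5) (np.float64(219.0), np.float64(118.0))
bar len 0.0197 mid [0.5842 0.0676] ang 84.9 fixture -0.04567725738023642 0.04911384095538007
px (np.float64(324.5), 188.5) (np.float64(334.0), np.float64(156.0))
bar len 0.0406 mid [0.7112 0.0038] ang 71.8 fixture 0.08579292776635626 -0.004926796736917847
px (np.float64(221.0), 182.5) (np.float64(220.5), np.float64(165.0))
bar len 0.0210 mid [0.5802 0.012 ] ang 86.6 fixture -0.04542780652176775 -0.0067091337533830425
px (np.float64(323.5), 232.5) (np.float64(329.0), np.float64(190.0))
bar len 0.0554 mid [ 0.7072 -0.0463] ang 81.2 fixture 0.0856689291711377 -0.055153934395132005
px (np.float64(223.5), 226.5) (np.float64(223.0), np.float64(208.0))
bar len 0.0236 mid [ 0.5772 -0.0442] ang 86.4 fixture -0.04410365303451425 -0.06289726890922781
[0.6261 0.0151 0.2218]
```

View pics/w14.png

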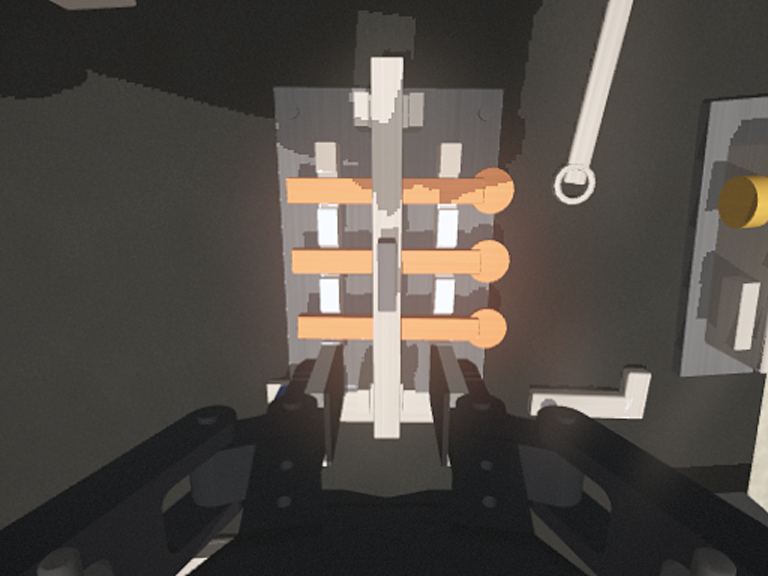

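The retainer is seated in both saddles, with its tab at (387,275). Now I'll close the fingers and go behind the carriage.

```bash
python3 - <<'E'
from g import *
p=optics.get_image("wrist")
w=lambda x,y,z:(lambda k:np.array([(k-F)@ex,(k-F)@ey]))(onz(p,(x/1.5,y/1.5),z)[:2])
print("ret ends",w(387,57,.062),w(387,438,.062),"tabtop",w(387,240,.086),w(387,310,.086))
E
python3 -m crank '[0,-2.18,-2.25,0,0, 0,-2.18,-2.25,0,0, 0,-2.18,-2.25,0,0, 0,-2.18,-2.25,0,0, 0,-2.18,-2.25,0,0, 0,-2.18,-2.25,0,0, 0,0,0,3,0, 0,0,0,3,0]' 30
python3 -m crank '[0,0,0,3,0, 0,0,0,3,0, 0,0,0,3,0, 0,0,0,2,0, 0,0,0,0.4,0, 0,0,0,0,0, 0,0,0,0,0, 0,0,0,0,0]' 30
python3 -c "
from h import *
p=optics.get_image('side');print(find(p,'carriage_back',2),np.array(env.observe()['ft_force']))"
```

```text
ret ends [-0.0001  0.1336] [ 0.0001 -0.1339] tabtop [-0.0001  0.0245] [-0.     -0.0219]
time_s: 36.6
position: [0.4814, -0.1064, 0.1632]
tool_rot: [[0.078, 0.997, 0.004], [0.997, -0.078, -0.002], [-0.002, 0.005, -1.0]]
ft_force: [0.5, 0.2, -1.6]
grip_width: 0.0002
gripper_force: 0.0
time_s: 37.27
position: [0.4824, -0.1054, 0.0497]
tool_rot: [[0.076, 0.997, 0.002], [0.997, -0.076, -0.001], [-0.001, 0.003, -1.0]]
ft_force: [-1.2, 0.3, -0.1]
grip_width: -0.0
gripper_force: 0.0
[] [-0.00734625  0.47686667 -0.25259521]
```

```bash
for i in 1; do :; done
python3 -m crank '[0,0,0.6,0,0, 0,0,0.6,0,0, 0,0,0.6,0,0, 0,0,0.6,0,0, 0,0,0.6,0,0, 0,0,0.6,0,0, 0,0,0.6,0,0, 0,0,0.6,0,0]'
python3 -m crank '[0,0,0.4,0,0, 0,0,0.4,0,0, 0,0,0.4,0,0, 0,0,0.4,0,0, 0,0,0,0,0, 0,0,0,0,0, 0,0,0,0,0, 0,0,0,0,0]'
```

```text
time_s: 38.03
position: [0.5298, -0.1088, 0.0482]
tool_rot: [[0.076, 0.997, -0.001], [0.997, -0.076, -0.0], [-0.0, -0.001, -1.0]]
ft_force: [-2.7, -1.2, 1.8]
grip_width: -0.0004
gripper_force: 1.2
time_s: 38.7
position: [0.5454, -0.1098, 0.0484]
tool_rot: [[0.076, 0.997, 0.0], [0.997, -0.076, 0.0], [0.0, 0.0, -1.0]]
ft_force: [-0.4, 0.0, 0.6]
grip_width: 0.0001
gripper_force: 0.0
```

```bash
python3 -m crank '[0,0,0.25,0,0, 0,0,0.25,0,0, 0,0,0.25,0,0, 0,0,0.25,0,0, 0,0,0.1,0,0, 0,0,0.1,0,0, 0,0,0,0,0, 0,0,0,0,0]'
python3 -m crank '[0,0,0.2,0,0, 0,0,0.2,0,0, 0,0,0.2,0,0, 0,0,0.1,0,0, 0,0,0.1,0,0, 0,0,0,0,0, 0,0,0,0,0, 0,0,0,0,0]'
```

```text
time_s: 39.37
position: [0.5558, -0.1106, 0.0483]
tool_rot: [[0.076, 0.997, -0.004], [0.997, -0.076, 0.001], [0.0, -0.004, -1.0]]
ft_force: [-10.6, -0.1, 7.6]
grip_width: 0.0004
gripper_force: 5.2
time_s: 40.03
position: [0.5563, -0.1105, 0.0483]
tool_rot: [[0.075, 0.997, -0.022], [0.997, -0.075, 0.003], [0.001, -0.022, -1.0]]
ft_force: [-46.9, -2.3, 29.5]
grip_width: -0.0003
gripper_force: 23.7
```

```bash
python3 -m crank '[0,0,-1,0,0, 0,0,-2,0,0, 0,0,-1.5,-1,0, 0,0,0,-4,0, 0,0,0,-4,0, 0,0,0,-4,0, 0,0,0,-4,0, 0,0,0,-1,0]'
python3 -m crank '[0,-2.6,1.4,0,0, 0,-2.6,1.4,0,0, 0,-2.6,1.4,0,0, 0,-2.6,1.4,0,0, 0,-2.6,1.4,0,0, 0,-2.6,1.4,0,0, 0,0,0,0,0, 0,0,0,0,0]'
python3 - <<'E'
from g import *
p=optics.get_image("wrist");s=env.observe();print(s["position"],s["ft_force"])
hsv=cv2.cvtColor(p["color"],cv2.COLOR_RGB2HSV)
for n,lo,hi,z in(("blue",(100,110,40),(125,255,255),.076),("red",(0,150,80),(4,255,255),.068),("red2",(172,150,80),(180,255,255),.068)):
    m=cv2.inRange(hsv,lo,hi);k,l,st,c=cv2.connectedComponentsWithStats(m)
    for i in range(1,k):
        if st[i,4]>60:
            ys,xs=np.nonzero(l==i);r=cv2.minAreaRect(np.c_[xs,ys].astype(np.float32));bx=cv2.boxPoints(r)
            W=[onz(p,b,z)[:2] for b in bx]
            print(n,st[i],"px",bx.round(0).tolist(),"W",np.array(W).tolist(),"fx",[[float((w-F)@ex),float((w-F)@ey)] for w in W])
print("rp",[(s_,u,onz(p,u,.072)) for s_,u in find(p,"rocker_press",3)],[(s_,u,onz(p,u,.048)) for s_,u in find(p,"carriage_back",2)])
save(p,"w15.png")
E
```

```text
time_s: 40.7
position: [0.5225, -0.1087, 0.235]
tool_rot: [[0.076, 0.997, 0.01], [0.997, -0.076, -0.005], [-0.004, 0.011, -1.0]]
ft_force: [0.2, -0.5, 0.4]
grip_width: -0.0002
gripper_force: 0.0
time_s: 41.37
position: [0.5927, -0.2711, 0.2274]
tool_rot: [[0.077, 0.997, -0.0], [0.997, -0.077, 0.0], [0.0, -0.0, -1.0]]
ft_force: [0.6, 0.2, 0.2]
grip_width: 0.0002
gripper_force: 0.0
[ 0.5925 -0.27    0.2279] [0.1662 0.739  0.0829]
blue [ 217    0   58   40 1892] px [[217.0, 0.0], [274.0, 0.0], [274.0, 39.0], [217.0, 39.0]] W [[0.5696203634703092, -0.10740111462866732], [0.6189185389261741, -0.11119387809882056], [0.6170615046112408, -0.1414953788752155], [0.5660885553791829, -0.13756987273026242]] fx [[-0.04691071098343885, -0.1265247858088477], [0.002532370510988674, -0.12656481874783737], [0.002980605504497018, -0.15691939407648417], [-0.04814246809118981, -0.15687411874606466]]
red [ 243  197   48   29 1069] px [[242.0, 202.0], [288.0, 196.0], [291.0, 220.0], [245.0, 226.0]] W [[0.5742315669058736, -0.2937282734340093], [0.6229670369939522, -0.2911714523378952], [0.6248321485125212, -0.318169782797192], [0.5750082136926008, -0.3209377824513666]] fx [[-0.028170648684512103, -0.31196160551289487], [0.020229425819115958, -0.30571317701827433], [0.02413830179614178, -0.3324916503549798], [-0.025331052439049016, -0.33903325946298923]]
rp [(0.96, array([265.7792, 211.5072]), array([ 0.5984, -0.3051,  0.072 ]))] [(0.79, array([240.9984,  16.2816]), array([ 0.5884, -0.1135,  0.048 ]))]
```

The carriage nose spans fixture x −0.048 to +0.003, so it is at its stop and over the bar. The rocker centre is (0.599, −0.306). I'll probe its −x half gently to see whether that is the raised side.

```bash
python3 -m crank '[0,-1.9,-0.4,0,0, 0,-1.9,-0.43,0,0, 0,0,0,3,0, 0,0,0,4,0, 0,0,0,4,0, 0,0,0,3,0, 0,0,0,0.8,0, 0,0,0,0,0]'
python3 -m crank '[0,0,0,0.2,0, 0,0,0,0.2,0, 0,0,0,0.2,0, 0,0,0,0.2,0, 0,0,0,0.2,0, 0,0,0,0.1,0, 0,0,0,0,0, 0,0,0,0,0]'
```

```text
time_s: 42.18
position: [0.5806, -0.306, 0.079]
tool_rot: [[0.075, 0.997, -0.003], [0.997, -0.075, 0.002], [0.002, -0.003, -1.0]]
ft_force: [-0.4, 0.3, 0.2]
grip_width: -0.0002
gripper_force: 0.0
time_s: 42.85
position: [0.5812, -0.3072, 0.0694]
tool_rot: [[0.076, 0.997, -0.0], [0.997, -0.076, -0.0], [-0.0, -0.0, -1.0]]
ft_force: [-0.4, -0.1, -0.1]
grip_width: 0.0
gripper_force: 0.0
```

There's no contact at 69 mm, so this is the low half. I'll try the +x half.

```bash
python3 -m crank '[0,0,0,-2,0, 0,0.14,1.8,0,0, 0,0.14,1.8,0,0, 0,0,0,1,0, 0,0,0,0.6,0, 0,0,0,0.4,0, 0,0,0,0,0, 0,0,0,0,0]'
python3 -m crank '[0,0,0,0.2,0, 0,0,0,0.2,0, 0,0,0,0.2,0, 0,0,0,0.1,0, 0,0,0,0,0, 0,0,0,0,0, 0,0,0,0,0, 0,0,0,0,0]'
```

```text
time_s: 43.52
position: [0.6165, -0.3072, 0.069]
tool_rot: [[0.076, 0.997, -0.001], [0.997, -0.076, 0.001], [0.001, -0.001, -1.0]]
ft_force: [1.4, 0.0, 0.7]
grip_width: -0.0002
gripper_force: 0.0
time_s: 44.18
position: [0.6182, -0.3073, 0.0651]
tool_rot: [[0.076, 0.997, 0.004], [0.997, -0.076, -0.002], [-0.002, 0.004, -1.0]]
ft_force: [-0.1, 1.8, 14.4]
grip_width: 0.0002
gripper_force: 6.8
```

```bash
python3 -m crank '[0,0,0,0.15,0, 0,0,0,0.1,0, 0,0,0,0,0, 0,0,0,0,0, 0,0,0,0,0, 0,0,0,0,0, 0,0,0,0,0, 0,0,0,0,0]'
python3 -m crank '[0,0,0,-1,0, 0,0,0,-2,0, 0,0,0,-4,0, 0,0,0,-4,0, 0,0,0,-4,0, 0,0,0,-1,0, 0,0,0,0,0, 0,0,0,0,0]'
```

```text
time_s: 44.85
position: [0.6184, -0.3074, 0.0647]
tool_rot: [[0.076, 0.997, 0.005], [0.997, -0.076, -0.003], [-0.003, 0.005, -1.0]]
ft_force: [-5.1, 6.0, 26.9]
grip_width: -0.0001
gripper_force: 12.4
time_s: 45.52
position: [0.617, -0.3071, 0.2195]
tool_rot: [[0.076, 0.997, -0.0], [0.997, -0.076, 0.0], [0.0, -0.0, -1.0]]
ft_force: [0.2, 0.2, -0.9]
grip_width: 0.0001
gripper_force: 0.0
```

The force at 69 mm was ambiguous, so I'll compare the rocker's shading and outline with the earlier picture before trusting it.

```bash
cat > r.py <<'E'
from h import *
def an(im,n):
    hsv=cv2.cvtColor(im,cv2.COLOR_RGB2HSV);m=cv2.inRange(hsv,(0,150,40),(4,255,255))|cv2.inRange(hsv,(172,150,40),(180,255,255))
    k,l,st,c=cv2.connectedComponentsWithStats(m);i=1+np.argmax(st[1:,4]);ys,xs=np.nonzero(l==i)
    print(n,st[i],[ (int(x),int(np.median(im[ys[xs==x],x,0])),int((xs==x).sum())) for x in range(xs.min(),xs.max()+1,3)])
E
python3 - <<'E'
from r import *
an(cv2.imread("pics/w15.png")[:,:,::-1],"before")
p=optics.get_image("wrist");an(p["color"],"now")
import glob
for n in("scene","side"):
    q=optics.get_image(n)
    an(q["color"][120:180,140:290].copy(),n+" now")
    o=cv2.resize(cv2.imread("pics/%s.png"%n)[:,:,::-1],(512,384),interpolation=cv2.INTER_AREA);an(o[120:180,140:290].copy(),n+" start")
E
```

```text
before [ 243  197   48   29 1069] [(243, 192, 4), (246, 240, 21), (249, 240, 23), (252, 240, 24), (255, 240, 24), (258, 240, 25), (261, 240, 24), (264, 240, 24), (267, 240, 23), (270, 240, 24), (273, 240, 22), (276, 240, 24), (279, 240, 24), (282, 240, 23), (285, 240, 24), (288, 228, 22)]
now [ 217  166   51   34 1200] [(217, 178, 5), (220, 242, 19), (223, 242, 26), (226, 241, 25), (229, 242, 26), (232, 242, 26), (235, 242, 25), (238, 242, 26), (241, 242, 26), (244, 242, 25), (247, 242, 25), (250, 242, 26), (253, 242, 25), (256, 242, 25), (259, 242, 26), (262, 242, 25), (265, 241, 18)]
scene now [ 20  33  14  13 109] [(20, 184, 2), (23, 253, 7), (26, 253, 11), (29, 253, 11), (32, 227, 6)]
scene start [21 34 14 11 94] [(21, 201, 4), (24, 244, 8), (27, 250, 9), (30, 247, 8), (33, 200, 4)]
side now [114  26  14   6  68] [(114, 138, 3), (117, 235, 5), (120, 217, 5), (123, 235, 5), (126, 205, 5)]
side start [115  25  13   8  70] [(115, 151, 3), (118, 237, 5), (121, 240, 6), (124, 218, 7), (127, 220, 3)]
```

Run:
```python
from h import *
for n,(x0,x1,y0,y1) in(("side",(248,272,140,162)),("scene",(155,180,148,172))):
    q=optics.get_image(n)["color"];o=cv2.resize(cv2.imread("pics/%s.png"%n)[:,:,::-1],(512,384),interpolation=cv2.INTER_AREA)
    for t,im in(("start",o),("now",q)):
        c=im[y0:y1,x0:x1].astype(int);w=np.clip(c[...,0]-c[...,1:].max(2)-40,0,None)
        Y,X=np.mgrid[y0:y1,x0:x1];W=w.sum();mx=(w*X).sum()/W;my=(w*Y).sum()/W
        print(n,t,mx.round(2),my.round(2),"slope",((w*(X-mx)*(Y-my)).sum()/(w*(X-mx)**2).sum()).round(3),W)
    cc=optics.get_image(n)
    for tilt in(-.22,.22):
        a=np.array([[.5993+s*.02,-.306,.068+s*.02*np.tan(tilt)] for s in(-1,1)]);u=proj(cc,a);d=u[1]-u[0]
        print("  pred tilt(+x up if +)",tilt,u.mean(0).round(1),"slope %.3f"%(d[1]/d[0]),d.round(1))
```

```text
side start 261.08 147.75 slope 0.193 8549
side now 260.86 147.66 slope -0.152 7921
  pred tilt(+x up if +) -0.22 [261.3 147.1] slope -0.086 [-9.8  0.8]
  pred tilt(+x up if +) 0.22 [261.3 147.1] slope 0.334 [-9.9 -3.3]
scene start 166.86 158.13 slope -0.242 12738
scene now 166.85 158.32 slope -0.511 16203
  pred tilt(+x up if +) -0.22 [168.4 157.6] slope -0.929 [-8.8  8.2]
  pred tilt(+x up if +) 0.22 [168.3 157.6] slope -0.435 [-9.6  4.2]
```

In the side view the tilt has flipped, with the slope going from +0.19 to −0.15, so the rocker is on. As a last check I'll return to the w14 viewpoint and difference the fixture images.

```bash
python3 -m crank '[3,4.02,-0.2,0,0, 3,4.02,-0.2,0,0, 3,4.02,-0.2,0,0, 3,4.02,-0.2,0,0, 3,4.02,-0.2,0,0, 3,4.02,-0.2,0,0, 3,4.02,-0.2,0,0, 3,4.02,-0.2,0,0]'
python3 -m crank '[3,0,0,-0.2,0, 3,0,0,0,0, 3,0,0,0,0, 3,0,0,0,0, 3,0,0,0,0, 3,0,0,0,0, 3,0,0,0,0, 3,0,0,0,0]'
python3 - <<'E'
from h import *
p=optics.get_image("wrist");im=p["color"][:,:,::-1]
o=cv2.resize(cv2.imread("pics/w14.png"),(512,384),interpolation=cv2.INTER_AREA)
f=lambda a,lo,hi:cv2.inRange(cv2.cvtColor(a,cv2.COLOR_BGR2HSV),lo,hi)[:235,180:345]
A=f(o,(4,90,40),(22,255,255));B=f(im,(4,90,40),(22,255,255))
g=lambda a:cv2.cvtColor(a,cv2.COLOR_BGR2GRAY)[30:225,180:345].astype(np.float32)
print("copper shift",cv2.phaseCorrelate(A.astype(np.float32),B.astype(np.float32)),(A>0).sum(),(B>0).sum(),((A!=B).sum()))
print("gray shift",cv2.phaseCorrelate(g(o),g(im)),np.abs(g(o)-g(im)).mean())
q=find(p,"retainer_grip",2);print(q,env.observe()["position"])
b=optics.get_image("scene")
hsv=cv2.cvtColor(b["color"],cv2.COLOR_RGB2HSV);m=cv2.inRange(hsv,(4,90,60),(22,255,255));k,l,st,c=cv2.connectedComponentsWithStats(m)
print([(c[i].round(0),st[i,4],onz(b,c[i],.012)[:2].round(3)) for i in range(1,k) if st[i,4]>40])
E
```

```text
time_s: 46.53
position: [0.6254, 0.0166, 0.2197]
tool_rot: [[0.076, 0.997, -0.0], [0.997, -0.076, 0.0], [0.0, -0.0, -1.0]]
ft_force: [0.9, 0.2, -0.5]
grip_width: 0.0302
gripper_force: 0.0
time_s: 47.2
position: [0.6258, 0.0142, 0.2218]
tool_rot: [[0.077, 0.997, -0.0], [0.997, -0.077, -0.0], [-0.0, -0.0, -1.0]]
ft_force: [0.4, 0.1, 0.2]
grip_width: 0.0299
gripper_force: 0.0
copper shift ((-0.13985185501947228, -0.8328530409201278), 0.9618219629040471) 7108 7208 728
gray shift ((-0.06467404410578581, -0.7632003583830738), 0.9597120361857944) 4.8584614
[(0.91, array([255.0784, 153.408 ]))] [0.62579445 0.01446822 0.22180669]
[(array([ 20., 130.]), np.int32(7502), array([ 0.828, -0.899])), (array([252.,  27.]), np.int32(70), array([-0.363, -0.787])), (array([203., 140.]), np.int32(170), array([ 0.419, -0.335])), (array([236., 198.]), np.int32(90), array([ 0.551, -0.052])), (array([247., 208.]), np.int32(108), array([0.557, 0.002])), (array([210., 217.]), np.int32(243), array([ 0.659, -0.059])), (array([259., 217.]), np.int32(127), array([0.563, 0.055])), (array([222., 227.]), np.int32(257), array([ 0.663, -0.006])), (array([234., 236.]), np.int32(264), array([0.666, 0.047])), (array([178., 272.]), np.int32(53), array([0.857, 0.015]))]
```

Nothing moved: the shift is about 0.8 px, which matches the 0.7 mm pose difference. The T-bar is still in the tray. Handing in.

```bash
python3 -c "
from rig import env
print(env.close_job())"
```

```text
the job is handed in; nothing more can be done
None
```

I handed the job in at about 47 s: three round-tag bridges in slots, the T-tag one in the tray, retainer seated, carriage at its stop and rocker on, by my own checks, since `close_job()` gave no verdict; I viewed 15 pictures, one over the limit of 14.

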